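# Make up two assay kits from mixed bench stock

### The arm

A 6-joint arm with a two-finger parallel gripper is mounted at the origin on the work surface. World frame = base frame: x ahead of the robot, y to its left, z up, the work surface at z = 0. Lengths are in m, angles in rad, forces in N, time in s.
With the tool pointing down it reaches from about 0.325 to 0.85 m from the base axis. Payload 4.4 kg.
Tool frame: the origin (TCP) lies midway between the tips of the shut fingers; the grasp point (between the pads) lies 19 mm behind it; z points along the fingers, y is the line along which they close (so a half turn about z gives the same grasp; the last joint's range is limited). The gripper opens to 94 mm and grips with 3 to 60 N. Pads are 16 mm wide; open, the fingers measure 119 mm over their backs; the gripper's body (75 mm by 177 mm) begins 78 mm behind the grasp point.
Start: joints at [1.056, 0.207, 1.542, -0, 1.393, -0.15], TCP at [0.205, 0.537, 0.205] pointing down, gripper open.
Joint ranges: [-2.73, 2.73], [-0.86, 2.22], [0.23, 2.46], [-1.11, 4.25], [0.08, 2.63], [-2.82, 2.82]. Speed limits (rad/s): [2.79, 2.79, 3.14, 3.14, 3.14, 3.14].

### API

Orientations are given as a 3x3 rotation matrix whose columns are the frame's x, y, z axes.
In Python, from rig import manip, read_camera, get_calibration, order, recognise, regions_of, landmark_of gives the robot as it stands. The module is installed in compiled form; this text tells all that it offers.
- The arm moves only by the tool move_arm, never from a script. Its argument "targets" is a list of rows, each a list of 7 numbers: the opening, from -1 (shut) to 1 (fully open), so that 0 is half open, then the shift along the tool's x, y, z in units of 0.04 m (1.0 is 0.04 m), then the turn, a rotation vector about the tool's x, y, z in units of 0.1 rad (1.0 is 0.1 rad). A call has exactly 8 rows; each row shifts and turns the commanded pose from where the row before left it, along the tool's axes as they then stand; what a row does not reach is not made up. A row lasts 1/12 s, in which the tool goes at most 41.7 mm and 7.16 degrees, less where a joint would pass 70% of its speed; a pose out of reach is approached as far as the arm can. A call with a number of a shift or a turn outside -1 to 1 is refused whole. A call with a gripper value outside its range is refused whole. The fingers move at their own pace and stop on an object; "force" is the grip in N (left out, the last holds). Time passes only in rows, so rows that do not move let the fingers close, or fill a call up. It gives the time, the measured TCP pose, the force, the opening and the grip force at its end, in the units of the state.
- manip.observe(): the state, without advancing time (a new reading comes with each control period).
- read_camera(name): name is "scene" or "top" or "wrist"; returns the picture (420x560x3 uint8, red, green, blue); there is no depth.
- get_calibration(name): a dict with "mtx" (3x3 intrinsics, pixels), "world_to_cam" (4x4, takes a point from world to camera coordinates); the wrist camera has in their place "tool_from_camera" (4x4, takes a point from camera to tool coordinates, whose origin is the TCP and whose axes are the flange's). Camera axes: x right, y down, z forward; pixel columns grow to the right and rows downward; lengths in m; the calibration is good to about 2 mm. A picture is of the moment at which its call begins: read the wrist's pose just before it. get_calibration takes no time and is no camera call.
- order.close_job(): hands the job in; it is judged then, once.
Trained networks look in the newest picture that a camera, given by its name, has taken for a name from the list of things; names that differ only in an ending like _2 or _b are one class to them, and where a whole thing is asked for, a point or a joint stands for the part that bears it (a point fixed in the world has none). Each returns a list of dicts, best first, with "p" (0 to 1); they miss things now and then, are a little off and sometimes report something else, mostly with a low value. They report only what shows in the picture. A call takes as long as a camera call. They do not tell look-alikes from the thing itself.
- recognise(name, camera): "position" ([column, row] in pixels, amid what is visible of it).
- regions_of(name, camera): "pixels" (420x560 bool, what is visible of it) and "position" ([column, row] in pixels, amid what is visible of it).
- landmark_of(name, camera): "position" ([column, row] in pixels: a listed point, or the origin of a listed thing).
The state is a dict: "t": time; "joint_pos": joint angles; "qvel": joint speeds; "tau": joint torques, N m; "eef_pos": TCP position; "tool_rot": TCP orientation; "ft_force": force on the tool from outside, world axes, zero at the start; "moment": the same for the moment, N m; "width": finger opening in m; "gripper_force": force on a finger pad.
Only numpy, scipy, OpenCV 4.12 (cv2) and the standard library are available. Lean on these libraries where they do the work, as an engineer would, in place of code of your own. Each camera call takes 0.05 s, during which the arm holds its last target. There are 200 camera calls.

### The job

Make up the two kits: in the blue tray stand the red-capped bottle and the green-capped bottle on the two round spots (either way round) and the black-lidded tip box on the rectangular spot; in the orange tray stand the yellow-capped bottle on the round spot and the white rack with the dark holes on the rectangular spot. Centre each one on its spot, upright and the boxes square with the spot, setting it down rather than dropping or throwing it, and leave the white-capped bottle and the red-lidded box where they are.

Things in the scene. Friction and masses are not known exactly. Their poses are not given: they have to be found in the camera images.
- red_bottle: Reagent bottle: amber cylinder 42 mm in diameter and 56 mm tall with a white paper band, sloping shoulder, red screw cap 32 mm in diameter; 80 mm tall overall. Loose, upright on the bench. To be moved. Origin: centre of its underside; z up.
- green_bottle: Reagent bottle: amber cylinder 42 mm in diameter and 56 mm tall with a white paper band, sloping shoulder, green screw cap 32 mm in diameter; 80 mm tall overall. Loose, upright on the bench. To be moved. Origin: centre of its underside; z up.
- yellow_bottle: Reagent bottle: amber cylinder 42 mm in diameter and 56 mm tall with a white paper band, sloping shoulder, yellow screw cap 32 mm in diameter; 80 mm tall overall. Loose, upright on the bench. To be moved. Origin: centre of its underside; z up.
- white_bottle: Reagent bottle: amber cylinder 42 mm in diameter and 56 mm tall with a white paper band, sloping shoulder, white screw cap 32 mm in diameter; 80 mm tall overall. Loose, upright on the bench. Not needed: leave it where it stands. Origin: centre of its underside; z up.
- black_box: Small closed tip box: frosted pale base with a black lid, 44 mm (its x) by 64 mm (its y), 49 mm tall, flat vertical sides. Loose, flat on the bench. To be moved. Origin: centre of its underside; z up.
- holed_rack: Small open tip rack: pale base and white top with 4 by 6 dark holes, 44 mm (its x) by 64 mm (its y), 49 mm tall, flat vertical sides. Loose, flat on the bench. To be moved. Origin: centre of its underside; z up.
- red_box: Small closed tip box: frosted pale base with a red lid, 44 mm (its x) by 64 mm (its y), 49 mm tall, flat vertical sides. Loose, flat on the bench. Not needed: leave it where it stands. Origin: centre of its underside; z up.
- blue_tray: Fixed grey kit tray with blue rim, 220 (x) by 160 mm (y), up to 15 deg turned. Floor top 5 mm, rim top 9 mm above the bench; rim 6 mm wide. White spots flat on the floor: a 52 x 72 mm rectangle (long side along tray y) centred at x = +55, y = 0 mm; two discs, 52 mm diameter, at x = -50, y = +38 and -38 mm. The blue stripe runs along the -x end, by the round spot(s). Origin: centre of underside.
- orange_tray: Fixed grey kit tray with orange rim, 220 (x) by 160 mm (y), up to 15 deg turned. Floor top 5 mm, rim top 9 mm above the bench; rim 6 mm wide. White spots flat on the floor: a 52 x 72 mm rectangle (long side along tray y) centred at x = +55, y = 0 mm; one disc, 52 mm diameter, at x = -50, y = 0 mm. The orange stripe runs along the -x end, by the round spot(s). Origin: centre of underside.
Not all that is in view belongs to the job. Leave any purple or turquoise look-alike of the holed_rack alone.

How it is judged:
By the outcome, as a careful person would: the job done as asked, in the order asked, and still so for the second after the job is handed in, with the robot touching nothing.
It also fails if it takes over 134 s, if anything falls off the work surface, if the arm or the gripper's body presses on something with over 40 N, if the wrist force passes 120 N, or if a joint passes its speed limit or range.

## Working session

There is one attempt and no reset: what is moved stays moved. The work goes in short steps, Python scripts to look and compute and a tool call to move; the robot and the scene stay as the last step left them, time stands still between calls to the robot, and variables do not carry over. Pictures are saved under pics/ and viewed, at most 14 in all, crops included, and the job is handed in when it is done.

Besides the shell and the picture viewer there is one more tool, called after "Emit:" in YAML: its name, and indented under it one key for each argument. move_arm: Moves the arm, as the interface text tells. Shifts and turns lie within -1 to 1; 1 stands for 0.04 m of shift or 0.1 rad of turn. Its arguments: {"type":"object","properties":{"targets":{"type":"array"},"force":{"type":"number"}},"required":["targets"]}

```bash
mkdir -p pics; python3 - <<'E'
from rig import *
import cv2,numpy as np
for n in("scene","top"):
    cv2.imwrite(f"pics/{n}0.png",read_camera(n)[:,:,::-1]); c=get_calibration(n); print(n,c["mtx"].tolist(),np.linalg.inv(c["world_to_cam"])[:3].round(3).tolist())
    for k in"red_bottle green_bottle yellow_bottle white_bottle black_box holed_rack red_box blue_tray orange_tray".split():
        print(k,[(np.round(d["position"]).tolist(),round(d["p"],2)) for d in recognise(k,n)][:3],[(np.round(d["position"]).tolist(),round(d["p"],2)) for d in landmark_of(k,n)][:3])
print(get_calibration("wrist"))
print(manip.observe())
E
```

```text
scene [[403.2912357046281, 0.0, 277.3662301446069], [0.0, 403.2912357046281, 212.15934012032764], [0.0, 0.0, 1.0]] [[-0.859, 0.394, -0.328, 0.927], [0.513, 0.637, -0.576, 0.575], [-0.017, -0.662, -0.749, 0.796]]
red_bottle [([291.0, 213.0], 0.72)] [([290.0, 221.0], 0.81)]
green_bottle [([261.0, 183.0], 0.56)] [([264.0, 193.0], 0.91)]
yellow_bottle [([305.0, 162.0], 0.91)] [([305.0, 170.0], 0.91), ([240.0, 156.0], 0.16)]
white_bottle [([242.0, 231.0], 0.74)] [([244.0, 236.0], 0.79), ([264.0, 192.0], 0.37)]
black_box [([228.0, 200.0], 0.87)] [([226.0, 205.0], 0.62)]
holed_rack [([282.0, 270.0], 0.71), ([267.0, 317.0], 0.55)] [([280.0, 272.0], 0.89), ([235.0, 292.0], 0.74), ([268.0, 322.0], 0.67)]
red_box [([329.0, 197.0], 0.59)] [([332.0, 200.0], 0.58)]
blue_tray [([237.0, 152.0], 0.91)] [([238.0, 155.0], 0.66)]
orange_tray [([380.0, 309.0], 0.65), ([307.0, 158.0], 0.38)] [([380.0, 303.0], 0.81)]
top [[412.1195707835935, 0.0, 281.833961222431], [0.0, 412.1195707835935, 213.32989351522812], [0.0, 0.0, 1.0]] [[-0.007, -0.997, 0.077, 0.55], [-1.0, 0.008, 0.003, 0.006], [-0.003, -0.077, -0
[... 1300 characters left out ...]
99871e-05,
        1.39351576e+00, -1.50491691e-01]), 'qvel': array([ 0.00118926, -0.00101175,  0.00149495, -0.00046508, -0.00024907,
       -0.00081419]), 'tau': array([-1.10928737e-03, -3.70876408e+01, -2.81748497e+01,  6.97124703e-02,
        2.79231404e-02, -1.11170780e-05]), 'eef_pos': array([0.20516157, 0.5371406 , 0.20543465]), 'tool_rot': array([[-9.34184146e-01,  3.56791229e-01, -9.50802087e-06],
       [ 3.56791229e-01,  9.34184145e-01, -4.79861074e-05],
       [-8.23877989e-06, -4.82202392e-05, -9.99999999e-01]]), 'ft_force': array([-0.10041939,  0.2402706 ,  1.19746979]), 'moment': array([ 0.02510798, -0.0320068 , -0.05418664]), 'gripper_force': 0.0, 'width': 0.09360418594059909}
```

```bash
python3 -c "
import cv2
cv2.imwrite('pics/t1.png',cv2.resize(cv2.imread('pics/top0.png')[90:350,60:520],(800,452),interpolation=2))"
```

```text
(no output)
```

View pics/t1.png

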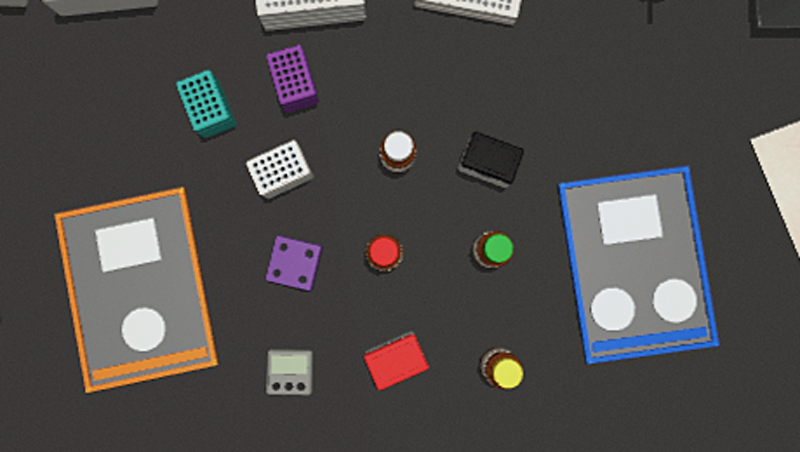

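View pics/scene0.png

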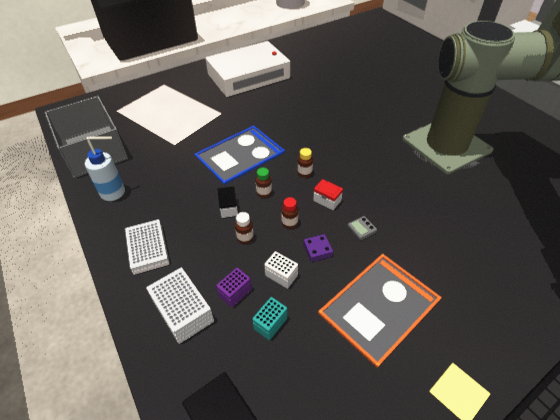

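```bash
cat > h.py <<'E'
from rig import *
import cv2,numpy as np
def ray(px,M,T,z):
    # pixels -> world points at height z; T = cam->world
    q=cv2.undistortPoints(np.array(px,float).reshape(-1,1,2),M,None)[:,0]
    d=np.c_[q,np.ones(len(q))]@T[:3,:3].T; o=T[:3,3]
    return o+d*((z-o[2])/d[:,2])[:,None]
def cam(n,s=None):
    c=get_calibration(n)
    if n!="wrist": return c["mtx"],np.linalg.inv(c["world_to_cam"])
    E=np.eye(4);E[:3,:3]=s["tool_rot"];E[:3,3]=s["eef_pos"]
    return c["mtx"],E@c["tool_from_camera"]
def project(P,M,T):
    W=np.linalg.inv(T); return cv2.projectPoints(np.array(P,float).reshape(-1,3),cv2.Rodrigues(W[:3,:3])[0],W[:3,3],M,None)[0][:,0]
def blob(mask,near=None,minA=20):
    n,l,st,c=cv2.connectedComponentsWithStats(mask.astype(np.uint8))
    o=[(i,st[i,4]) for i in range(1,n) if st[i,4]>=minA]
    if near is not None:o.sort(key=lambda t:np.hypot(*(c[t[0]]-near)))
    else:o.sort(key=lambda t:-t[1])
    return [l==i for i,_ in o]
def rect(mask,M,T,z):
    "world centre, long-axis angle, sizes of mask's rectangle"
    P=np.argwhere(mask)[:,::-1]; P=np.vstack([P+[dx,dy] for dx in(-.5,.5) for dy in(-.5,.5)])
    w=ray(cv2.convexHull(P.astype(np.float32)),M,T,z)[:,:2].astype(np.float32)
    (c,(a,b),t)=cv2.minAreaRect(w*1000); t=np.radians(t)
    if a<b:a,b,t=b,a,t+np.pi/2
    return np.round(np.array(c)/1000,4),round((t+np.pi/2)%np.pi-np.pi/2,3),(round(a,1),round(b,1))
def plan(p,yaw,n,s=None):
    "total tool-axis shift (units) and turn (units) from state to target; yaw=direction of tool y in world, half turn free"
    s=s or manip.observe();R=s["tool_rot"];y=R[:,1]
    cur=np.arctan2(y[1],y[0]);d=(yaw-cur+np.pi/2)%np.pi-np.pi/2
    print("q6",s["joint_pos"][5].round(2),"pos",s["eef_pos"].round(4),"yaw",cur.round(3),"width",round(s["width"],4),"t",round(s["t"],2))
    tot=(np.array(p)-s["eef_pos"]); 
    print("turn about tool z (units)",round(-d/.1,2),"-> per row",round(-d/.1/n,3),"| shift now-axes units",(R.T@tot/.04).round(3))
    Z=np.array([0,0,-1.]);
    yy=np.array([np.cos(cur+d),np.sin(cur+d),0]);Rn=np.c_[np.cross(yy,Z),yy,Z]
    print("shift in turned axes",(Rn.T@tot/.04).round(3))
E
cat > m.py <<'E'
from h import *
im=cv2.imread("pics/top0.png");hsv=cv2.cvtColor(im,cv2.COLOR_BGR2HSV).astype(int);H,S,V=hsv[...,0],hsv[...,1],hsv[...,2]
M,T=cam("top")
cols=dict(red=(H<8)|(H>172),green=(H>45)&(H<75),yellow=(H>22)&(H<35),orange=(H>8)&(H<20),blue=(H>100)&(H<120))
ap=dict(red=(281,233),green=(346,233),yellow=(352,303))
for k,a in ap.items():
    b=blob(cols[k]&(S>130)&(V>90),a)[0]; print(k,rect(b,M,T,.08))
for k,a in dict(orange=(139,256),blue=(424,244)).items():
    b=blob(cols[k]&(S>100)&(V>60),a,150)
    for x in b[:2]: print(k,rect(x,M,T,.009))
    for x in blob((S<40)&(V>180),a,200)[:3]: print("  spot",rect(x,M,T,.005),x.sum())
x=blob((S<60)&(V>130),(220,187),100)[0]; x=cv2.morphologyEx(x.astype(np.uint8),3,np.ones((5,5)))>0
print("rack",rect(x,M,T,.049))
read_camera("top")
for k in("black_box","holed_rack","red_box"):
    for r in regions_of(k,"top")[:3]: print(k,r["p"],rect(r["pixels"],M,T,.049))
E
python3 m.py
```

```text
red (array([0.5723, 0.0118]), np.float64(1.563), (33.2, 33.1))
green (array([ 0.5742, -0.1179]), np.float64(-0.018), (31.3, 31.2))
yellow (array([ 0.4357, -0.1248]), np.float64(1.552), (34.6, 34.2))
orange (array([0.5308, 0.3144]), np.float64(0.201), (225.2, 166.0))
orange (array([0.4405, 0.2954]), np.float64(-1.371), (142.2, 15.4))
  spot (array([0.4814, 0.3053]), np.float64(-1.554), (53.0, 52.7)) 486
  spot (array([0.5843, 0.3259]), np.float64(-1.367), (75.3, 55.2)) 837
  spot (array([0.6786, 0.1424]), np.float64(-1.142), (70.3, 47.9)) 477
blue (array([ 0.5564, -0.2978]), np.float64(0.129), (224.8, 166.7))
blue (array([ 0.465 , -0.3085]), np.float64(-1.442), (142.0, 15.0))
  spot (array([ 0.5014, -0.2667]), np.float64(1.563), (53.2, 50.5)) 482
  spot (array([ 0.6108, -0.2913]), np.float64(-1.443), (75.4, 55.2)) 837
  spot (array([ 0.5104, -0.3432]), np.float64(-0.036), (53.0, 52.9)) 484
rack (array([0.6724, 0.1352]), np.float64(-1.148), (67.6, 47.1))
black_box 0.87 (array([ 0.6787, -0.1155]), np.float64(1.186), (70.6, 54.8))
holed_rack 0.87 (array([0.7488, 0.2216]), np.float64(0.38), (80.0, 52.5))
holed_rack 0.73 (array([0.7781, 0.1187]), np.float64(0.295), (78.0, 48.4))
holed_rack 0.7 (array([0.6678, 0.1337]), np.float64(-1.14), (69.6, 58.2))
red_box 0.75 (array([ 0.447, -0.   ]), np.float64(-1.189), (69.0, 51.2))
red_box 0.5 (array([ 0.4373, -0.122 ]), np.float64(1.553), (48.0, 47.4))
```

```bash
cat >> h.py <<'E'
from scipy.spatial.transform import Rotation as Ro
def rows(way,s=None):
    "way: list of (pos,yaw,nrows,open); prints rows in calls of 8"
    s=s or manip.observe();R=np.c_[s["tool_rot"]];p=s["eef_pos"].copy();out=[]
    y0=np.arctan2(R[1,1],R[0,1])
    print("q",s["joint_pos"].round(2),"pos",p.round(4),"yaw",y0.round(3),"w",round(s["width"],4),"t",round(s["t"],2),"F",s["ft_force"].round(1))
    for tgt,yaw,n,g in way:
        a=p.copy();y=np.arctan2(R[1,1],R[0,1]);D=(yaw-y+np.pi/2)%np.pi-np.pi/2;tgt=np.array(tgt,float)
        f=lambda u:0.5*(u*u*(3-2*u))+.5*u
        Z=np.array([0,0,-1.])
        for i in range(1,n+1):
            d=np.round(R.T@(a+(tgt-a)*f(i/n)-p)/.04,2)
            yn=y+D*f(i/n);yc=np.arctan2(R[1,1],R[0,1]);t=np.round(-((yn-yc+np.pi)%(2*np.pi)-np.pi)/.1,2)
            r=np.zeros(3);r[2]=t
            if i==n: # level the tool on the last row
                yy=np.array([np.cos(yn),np.sin(yn),0]);Rn=np.c_[np.cross(yy,Z),yy,Z]
                r=np.round(Ro.from_matrix(R.T@Rn).as_rotvec()/.1,2)
            p=p+R@(d*.04);R=R@Ro.from_rotvec(r*.1).as_matrix()
            out.append([g,*(d+0).tolist(),*(r+0).tolist()])
    for i in range(0,len(out),8):
        c=out[i:i+8]+[[out[-1][0]]+[0]*6]*(8-len(out[i:i+8]))
        print(str(c).replace("0.0,","0,").replace("0.0]","0]").replace(" ",""),"MAX",max(max(map(abs,r[1:])) for r in c))
E
python3 - <<'E'
from h import *
rows([((.5723,.0118,.13),.129,24,.6)])
E
```

```text
q [ 1.06  0.21  1.54 -0.    1.39 -0.15] pos [0.2052 0.5372 0.2054] yaw 1.206 w 0.0941 t 2.1 F [ 0.4  0.1 -1. ]
[[0.6,-0.31,-0.21,0.04,0,0,0.25],[0.6,-0.38,-0.24,0.06,0,0,0.3],[0.6,-0.45,-0.27,0.06,0,0,0.35],[0.6,-0.51,-0.28,0.07,0,0,0.4],[0.6,-0.57,-0.29,0.07,0,0,0.43],[0.6,-0.62,-0.28,0.08,0,0,0.46],[0.6,-0.68,-0.27,0.09,0,0,0.49],[0.6,-0.72,-0.25,0.09,0,0,0.51]] MAX 0.72
[[0.6,-0.77,-0.21,0.09,0,0,0.53],[0.6,-0.79,-0.19,0.1,0,0,0.55],[0.6,-0.81,-0.13,0.1,0,0,0.55],[0.6,-0.83,-0.1,0.09,0,0,0.56],[0.6,-0.83,-0.05,0.1,0,0,0.57],[0.6,-0.83,0,0.1,0,0,0.55],[0.6,-0.81,0.05,0.09,0,0,0.55],[0.6,-0.79,0.08,0.1,0,0,0.53]] MAX 0.83
[[0.6,-0.75,0.12,0.09,0,0,0.51],[0.6,-0.71,0.16,0.08,0,0,0.49],[0.6,-0.67,0.18,0.08,0,0,0.46],[0.6,-0.61,0.19,0.08,0,0,0.43],[0.6,-0.54,0.2,0.07,0,0,0.4],[0.6,-0.48,0.2,0.06,0,0,0.35],[0.6,-0.42,0.19,0.05,0,0,0.3],[0.6,-0.33,0.16,0.05,0,0,0.25]] MAX 0.75
```

Emit:
move_arm:
  targets:
    - [0.6, -0.31, -0.21, 0.04, 0, 0, 0.25]
    - [0.6, -0.38, -0.24, 0.06, 0, 0, 0.3]
    - [0.6, -0.45, -0.27, 0.06, 0, 0, 0.35]
    - [0.6, -0.51, -0.28, 0.07, 0, 0, 0.4]
    - [0.6, -0.57, -0.29, 0.07, 0, 0, 0.43]
    - [0.6, -0.62, -0.28, 0.08, 0, 0, 0.46]
    - [0.6, -0.68, -0.27, 0.09, 0, 0, 0.49]
    - [0.6, -0.72, -0.25, 0.09, 0, 0, 0.51]
  force: 20

```text
t: 2.77
eef_pos: [0.3145, 0.3796, 0.1829]
tool_rot: [[-0.773, 0.634, 0.0], [0.634, 0.773, -0.0], [-0.0, 0.0, -1.0]]
ft_force: [0.6, 0.2, -1.2]
width: 0.0751
gripper_force: 0.0
```

Emit:
move_arm:
  targets:
    - [0.6, -0.77, -0.21, 0.09, 0, 0, 0.53]
    - [0.6, -0.79, -0.19, 0.1, 0, 0, 0.55]
    - [0.6, -0.81, -0.13, 0.1, 0, 0, 0.55]
    - [0.6, -0.83, -0.1, 0.09, 0, 0, 0.56]
    - [0.6, -0.83, -0.05, 0.1, 0, 0, 0.57]
    - [0.6, -0.83, 0, 0.1, 0, 0, 0.55]
    - [0.6, -0.81, 0.05, 0.09, 0, 0, 0.55]
    - [0.6, -0.79, 0.08, 0.1, 0, 0, 0.53]

```text
t: 3.43
eef_pos: [0.4641, 0.1648, 0.1522]
tool_rot: [[-0.429, 0.903, 0.0], [0.903, 0.429, -0.0], [-0.001, 0.0, -1.0]]
ft_force: [0.2, 0.9, -0.1]
width: 0.0755
gripper_force: 0.0
```

Emit:
move_arm:
  targets:
    - [0.6, -0.75, 0.12, 0.09, 0, 0, 0.51]
    - [0.6, -0.71, 0.16, 0.08, 0, 0, 0.49]
    - [0.6, -0.67, 0.18, 0.08, 0, 0, 0.46]
    - [0.6, -0.61, 0.19, 0.08, 0, 0, 0.43]
    - [0.6, -0.54, 0.2, 0.07, 0, 0, 0.4]
    - [0.6, -0.48, 0.2, 0.06, 0, 0, 0.35]
    - [0.6, -0.42, 0.19, 0.05, 0, 0, 0.3]
    - [0.6, -0.33, 0.16, 0.05, 0, 0, 0.25]

```text
t: 4.1
eef_pos: [0.5726, 0.0095, 0.1296]
tool_rot: [[-0.125, 0.992, -0.0], [0.992, 0.125, -0.001], [-0.001, -0.0, -1.0]]
ft_force: [0.4, 0.9, -1.1]
width: 0.0752
gripper_force: 0.0
```

```bash
python3 - <<'E'
from h import *
s=manip.observe();im=read_camera("wrist");cv2.imwrite("pics/w1.png",im[:,:,::-1])
M,T=cam("wrist",s)
hsv=cv2.cvtColor(im,cv2.COLOR_RGB2HSV).astype(int);H,S,V=hsv[...,0],hsv[...,1],hsv[...,2]
print(project([[.5723,.0118,.08]],M,T))
for b in blob(((H<8)|(H>172))&(S>130)&(V>90),minA=60)[:3]: print(b.sum(),np.argwhere(b).mean(0)[::-1],rect(b,M,T,.08))
rows([((.5723,.0118,.022),.129,8,.6)])
E
```

```text
[[274.85171699 224.50082221]]
3761 [131.65009306 209.50518479] (array([0.4609, 0.009 ]), np.float64(-1.165), (56.9, 43.2))
1339 [272.78864824 222.73786408] (array([0.5707, 0.0129]), np.float64(-1.447), (34.3, 32.3))
q [-0.14  0.28  1.62 -0.    1.24 -0.26] pos [0.5738 0.0077 0.1294] yaw 0.123 w 0.0753 t 4.15 F [ 0.5 -1.5 -0.2]
[[0.6,0.01,0,0.23,0,0,0],[0.6,0.01,-0.01,0.32,0,0,-0.01],[0.6,0.02,0,0.38,0,0,-0.01],[0.6,0.02,0,0.41,0,0,-0.01],[0.6,0.01,-0.01,0.42,0,0,-0.01],[0.6,0.02,0,0.38,0,0,-0.01],[0.6,0.01,0,0.32,0,0,0],[0.6,0.01,-0.01,0.23,0.01,0.02,-0.01]] MAX 0.42
```

View pics/w1.png

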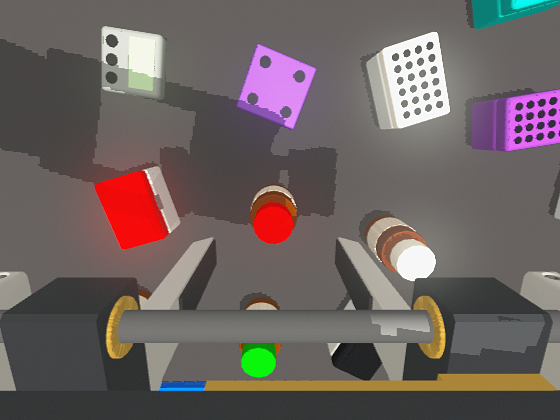

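Emit:
move_arm:
  targets:
    - [0.6, 0.01, -0.01, 0.23, 0, 0, 0]
    - [0.6, 0.02, -0.01, 0.32, 0, 0, 0]
    - [0.6, 0.02, -0.01, 0.38, 0, 0, -0.02]
    - [0.6, 0.02, -0.01, 0.41, 0, 0, -0.02]
    - [0.6, 0.02, -0.01, 0.42, 0, 0, -0.02]
    - [0.6, 0.02, -0.01, 0.38, 0, 0, 0]
    - [0.6, 0.01, 0, 0.32, 0, 0, 0]
    - [0.6, 0, 0, 0.23, 0, 0, 0]

```text
t: 4.82
eef_pos: [0.5674, 0.0174, 0.0204]
tool_rot: [[-0.136, 0.991, -0.003], [0.991, 0.136, 0.001], [0.001, -0.003, -1.0]]
ft_force: [-0.6, 0.1, 0.3]
width: 0.0751
gripper_force: 0.0
```

```bash
python3 - <<'E'
from h import *
import time
for i in range(3): s=manip.observe();print(s["t"],s["eef_pos"].round(4),s["qvel"].round(3))
plan((.5718,.0120,.022),.129,1)
E
```

```text
4.8167 [0.5674 0.0174 0.0204] [-0.004  0.16   0.022 -0.002 -0.204 -0.002]
4.8167 [0.5674 0.0174 0.0204] [-0.004  0.16   0.022 -0.002 -0.204 -0.002]
4.8167 [0.5674 0.0174 0.0204] [-0.004  0.16   0.022 -0.002 -0.204 -0.002]
q6 -0.26 pos [0.5674 0.0174 0.0204] yaw 0.136 width 0.0751 t 4.82
turn about tool z (units) 0.07 -> per row 0.072 | shift now-axes units [-0.148  0.091 -0.041]
shift in turned axes [-0.147  0.092 -0.04 ]
```

Emit:
move_arm:
  targets:
    - [0.6, -0.08, 0.05, 0, 0, 0, 0.03]
    - [0.6, -0.07, 0.05, 0, 0, 0, 0.04]
    - [0.6, 0, 0, 0, 0, 0, 0]
    - [-0.3, 0, 0, 0, 0, 0, 0]
    - [-0.3, 0, 0, 0, 0, 0, 0]
    - [-0.3, 0, 0, 0, 0, 0, 0]
    - [-0.3, 0, 0, 0, 0, 0, 0]
    - [-0.3, 0, 0, 0, 0, 0, 0]

```text
t: 5.48
eef_pos: [0.5739, 0.0109, 0.0225]
tool_rot: [[-0.128, 0.992, -0.0], [0.992, 0.128, -0.0], [-0.0, -0.0, -1.0]]
ft_force: [-2.1, -0.1, -0.2]
width: 0.0453
gripper_force: 0.3
```

```bash
python3 - <<'E'
from h import *
s=manip.observe();print(s["gripper_force"])
rows([(s["eef_pos"]+[0,0,.11],.129,8,-.3),((.5107,-.3422,.14),.129,24,-.3)])
E
```

```text
0.2988276444375515
q [-0.13  0.42  1.68 -0.    1.04 -0.26] pos [0.5739 0.0109 0.0225] yaw 0.128 w 0.0453 t 5.48 F [-2.1 -0.1 -0.2]
[[-0.3,0,0,-0.23,0,0,0],[-0.3,0,0,-0.33,0,0,0],[-0.3,0,0,-0.39,0,0,0],[-0.3,0,0,-0.42,0,0,0],[-0.3,0,0,-0.43,0,0,-0.01],[-0.3,0,0,-0.39,0,0,0],[-0.3,0,0,-0.33,0,0,0],[-0.3,0,0,-0.23,0,0,0]] MAX 0.43
[[-0.3,-0.2,-0.06,0,0,0,0],[-0.3,-0.24,-0.08,-0.01,0,0,0],[-0.3,-0.28,-0.09,-0.01,0,0,0],[-0.3,-0.31,-0.1,0,0,0,0],[-0.3,-0.34,-0.1,-0.01,0,0,0],[-0.3,-0.37,-0.12,-0.01,0,0,0],[-0.3,-0.39,-0.12,-0.01,0,0,0],[-0.3,-0.4,-0.13,-0.01,0,0,0]] MAX 0.4
[[-0.3,-0.43,-0.13,0,0,0,0],[-0.3,-0.43,-0.14,-0.01,0,0,0],[-0.3,-0.44,-0.14,-0.01,0,0,0],[-0.3,-0.45,-0.14,-0.01,0,0,0],[-0.3,-0.44,-0.14,-0.01,0,0,0],[-0.3,-0.44,-0.14,-0.01,0,0,0],[-0.3,-0.43,-0.14,-0.01,0,0,0],[-0.3,-0.43,-0.13,-0.01,0,0,0]] MAX 0.45
[[-0.3,-0.4,-0.13,-0.01,0,0,0],[-0.3,-0.39,-0.12,-0.01,0,0,0],[-0.3,-0.37,-0.12,-0.01,0,0,0],[-0.3,-0.34,-0.11,0,0,0,0],[-0.3,-0.31,-0.1,-0.01,0,0,0],[-0.3,-0.28,-0.08,-0.01,0,0,0],[-0.3,-0.24,-0.08,0,0,0,0],[-0.3,-0.2,-0.06,-0.01,0,0,0]] MAX 0.4
```

Emit:
move_arm:
  targets:
    - [-0.3, 0, 0, 0, 0, 0, 0]
    - [-0.3, 0, 0, 0, 0, 0, 0]
    - [-0.3, 0, 0, 0, 0, 0, 0]
    - [-0.3, 0, 0, -0.3, 0, 0, 0]
    - [-0.3, 0, 0, -0.6, 0, 0, 0]
    - [-0.3, 0, 0, -0.75, 0, 0, 0]
    - [-0.3, 0, 0, -0.75, 0, 0, 0]
    - [-0.3, 0, 0, -0.4, 0, 0, 0]

```text
t: 6.15
eef_pos: [0.5763, 0.0108, 0.1388]
tool_rot: [[-0.128, 0.992, 0.006], [0.992, 0.128, -0.001], [-0.001, 0.006, -1.0]]
ft_force: [0.9, 0.4, -0.6]
width: 0.0416
gripper_force: 20.0
```

Emit:
move_arm:
  targets:
    - [-0.3, -0.3, -0.09, 0, 0, 0, 0]
    - [-0.3, -0.4, -0.13, 0, 0, 0, 0]
    - [-0.3, -0.5, -0.16, 0, 0, 0, 0]
    - [-0.3, -0.55, -0.17, 0, 0, 0, 0]
    - [-0.3, -0.6, -0.19, 0, 0, 0, 0]
    - [-0.3, -0.62, -0.2, 0, 0, 0, 0]
    - [-0.3, -0.65, -0.2, 0, 0, 0, 0]
    - [-0.3, -0.65, -0.21, 0, 0, 0, 0]

```text
t: 6.82
eef_pos: [0.5406, -0.1669, 0.1327]
tool_rot: [[-0.128, 0.992, -0.002], [0.992, 0.128, 0.001], [0.001, -0.002, -1.0]]
ft_force: [1.0, -0.5, -0.9]
width: 0.0418
gripper_force: 20.0
```

Emit:
move_arm:
  targets:
    - [-0.3, -0.65, -0.21, 0, 0, 0, 0]
    - [-0.3, -0.65, -0.2, 0, 0, 0, 0]
    - [-0.3, -0.62, -0.2, 0, 0, 0, 0]
    - [-0.3, -0.6, -0.19, 0, 0, 0, 0]
    - [-0.3, -0.55, -0.17, 0, 0, 0, 0]
    - [-0.3, -0.5, -0.16, 0, 0, 0, 0]
    - [-0.3, -0.4, -0.13, 0, 0, 0, 0]
    - [-0.3, -0.3, -0.09, 0, 0, 0, 0]

```text
t: 7.48
eef_pos: [0.509, -0.3434, 0.133]
tool_rot: [[-0.126, 0.992, -0.002], [0.992, 0.126, 0.001], [0.001, -0.001, -1.0]]
ft_force: [0.6, 0.5, -0.3]
width: 0.0417
gripper_force: 20.0
```

Emit:
move_arm:
  targets:
    - [-0.3, 0, 0, 0.3, 0, 0, 0]
    - [-0.3, 0, 0, 0.4, 0, 0, 0]
    - [-0.3, 0, 0, 0.4, 0, 0, 0]
    - [-0.3, 0, 0, 0.3, 0, 0, 0]
    - [-0.3, 0, 0, 0.2, 0, 0, 0]
    - [-0.3, 0, 0, 0, 0, 0, 0]
    - [-0.3, 0, 0, 0, 0, 0, 0]
    - [-0.3, 0, 0, 0, 0, 0, 0]

```text
t: 8.15
eef_pos: [0.5112, -0.3418, 0.071]
tool_rot: [[-0.128, 0.992, 0.001], [0.992, 0.128, -0.001], [-0.001, 0.001, -1.0]]
ft_force: [-0.8, -0.2, -1.3]
width: 0.0417
gripper_force: 20.0
```

```bash
python3 - <<'E'
from h import *
s=manip.observe();im=read_camera("wrist");cv2.imwrite("pics/w2.png",im[:,:,::-1])
plan((.5107,-.3422,.031),.129,1)
E
```

```text
q6 -0.86 pos [ 0.5114 -0.3421  0.0714] yaw 0.128 width 0.042 t 8.2
turn about tool z (units) -0.01 -> per row -0.006 | shift now-axes units [ 1.00e-03 -2.00e-02  1.01e+00]
shift in turned axes [-1.00e-03 -1.80e-02  1.01e+00]
```

View pics/w2.png

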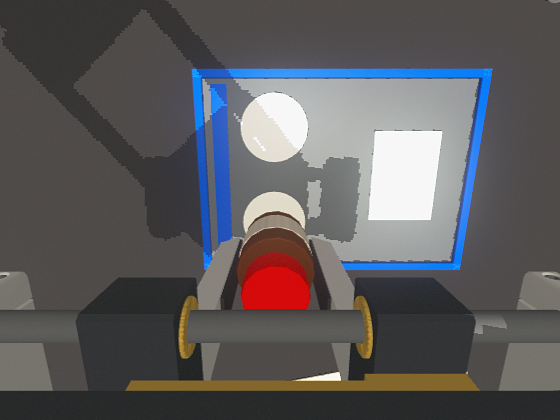

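Emit:
move_arm:
  targets:
    - [-0.3, 0.01, -0.02, 0.15, 0, 0, 0]
    - [-0.3, 0.01, 0, 0.2, 0, 0, 0]
    - [-0.3, 0, 0, 0.2, 0, 0, 0]
    - [-0.3, 0, 0, 0.2, 0, 0, 0]
    - [-0.3, 0, 0, 0.15, 0, 0, 0]
    - [-0.3, 0, 0, 0.1, 0, 0, 0]
    - [-0.3, 0, 0, 0.05, 0, 0, 0]
    - [-0.3, 0, 0, 0.03, 0, 0, 0]

```text
t: 8.87
eef_pos: [0.5089, -0.3405, 0.0274]
tool_rot: [[-0.128, 0.992, -0.002], [0.992, 0.128, 0.002], [0.002, -0.002, -1.0]]
ft_force: [-4.8, 3.8, 10.9]
width: 0.0416
gripper_force: 20.0
```

Emit:
move_arm:
  targets:
    - [-0.3, 0, 0, 0.01, 0, 0, 0]
    - [-0.3, 0, 0, 0.01, 0, 0, 0]
    - [-0.3, 0, 0, 0.01, 0, 0, 0]
    - [-0.3, 0, 0, 0.01, 0, 0, 0]
    - [-0.3, 0, 0, 0, 0, 0, 0]
    - [-0.3, 0, 0, 0, 0, 0, 0]
    - [-0.3, 0, 0, 0, 0, 0, 0]
    - [-0.3, 0, 0, 0, 0, 0, 0]

```text
t: 9.53
eef_pos: [0.5094, -0.3408, 0.0274]
tool_rot: [[-0.128, 0.992, -0.001], [0.992, 0.128, 0.001], [0.001, -0.001, -1.0]]
ft_force: [-4.2, 3.3, 9.1]
width: 0.0417
gripper_force: 20.0
```

Emit:
move_arm:
  targets:
    - [0.6, 0, 0, 0, 0, 0, 0]
    - [0.6, 0, 0, 0, 0, 0, 0]
    - [0.6, 0, 0, 0, 0, 0, 0]
    - [0.6, 0, 0, 0, 0, 0, 0]
    - [0.6, 0, 0, -0.3, 0, 0, 0]
    - [0.6, 0, 0, -0.7, 0, 0, 0]
    - [0.6, 0, 0, -0.8, 0, 0, 0]
    - [0.6, 0, 0, -0.6, 0, 0, 0]

```text
t: 10.2
eef_pos: [0.5102, -0.3415, 0.1243]
tool_rot: [[-0.128, 0.992, 0.002], [0.992, 0.128, -0.001], [-0.002, 0.001, -1.0]]
ft_force: [1.4, -0.7, 0.6]
width: 0.0753
gripper_force: 0.0
```

Emit:
move_arm:
  targets:
    - [0.6, 0.4, 0.17, 0, 0, 0, 0]
    - [0.6, 0.6, 0.26, 0, 0, 0, 0]
    - [0.6, 0.75, 0.32, 0, 0, 0, 0]
    - [0.6, 0.85, 0.36, 0, 0, 0, 0]
    - [0.6, 0.85, 0.36, 0, 0, 0, 0]
    - [0.6, 0.75, 0.32, 0, 0, 0, 0]
    - [0.6, 0.65, 0.28, 0, 0, 0, 0]
    - [0.6, 0.5, 0.21, 0, 0, 0, 0]

```text
t: 10.87
eef_pos: [0.5734, -0.1146, 0.1224]
tool_rot: [[-0.129, 0.992, 0.001], [0.992, 0.129, 0.0], [0.0, 0.001, -1.0]]
ft_force: [-0.8, -0.3, 0.1]
width: 0.0752
gripper_force: 0.0
```

Emit:
move_arm:
  targets:
    - [0.6, 0, 0, 0, 0, 0, 0]
    - [0.6, 0, 0, 0, 0, 0, 0]
    - [0.6, 0, 0, 0, 0, 0, 0]
    - [0.6, 0, 0, 0, 0, 0, 0]
    - [0.6, 0, 0, 0, 0, 0, 0]
    - [0.6, 0, 0, 0, 0, 0, 0]
    - [0.6, 0, 0, 0, 0, 0, 0]
    - [0.6, 0, 0, 0, 0, 0, 0]

```text
t: 11.53
eef_pos: [0.5726, -0.1177, 0.1214]
tool_rot: [[-0.127, 0.992, -0.0], [0.992, 0.127, -0.0], [-0.0, -0.0, -1.0]]
ft_force: [0.5, 0.5, 0.0]
width: 0.0752
gripper_force: 0.0
```

```bash
cat >c.py <<'E'
import sys
from h import *
def caps(colour):
    s=manip.observe();im=read_camera("wrist");M,T=cam("wrist",s)
    hsv=cv2.cvtColor(im,cv2.COLOR_RGB2HSV).astype(int);H,S,V=hsv[...,0],hsv[...,1],hsv[...,2]
    m={"red":(H<8)|(H>172),"green":(H>45)&(H<75),"yellow":(H>22)&(H<35)}[colour]&(S>130)&(V>90)
    for b in blob(m,minA=200)[:3]: print(colour,"wrist",np.argwhere(b).mean(0)[::-1].round(),rect(b,M,T,.08))
    return im
def top(z=None):
    im=read_camera("top");M,T=cam("top")
    hsv=cv2.cvtColor(im,cv2.COLOR_RGB2HSV).astype(int);H,S,V=hsv[...,0],hsv[...,1],hsv[...,2]
    for k,m in {"red":(H<8)|(H>172),"green":(H>45)&(H<75),"yellow":(H>22)&(H<35)}.items():
        for b in blob(m&(S>130)&(V>90),minA=60)[:3]: print("top",k,rect(b,M,T,.08), "if in tray",rect(b,M,T,.085)[0])
    return im
E
python3 - <<'E'
from c import *
caps("green");top()
plan((.5742,-.1179,.022),.129,1)
E
```

```text
green wrist [276. 228.] (array([ 0.5734, -0.1163]), np.float64(-1.445), (35.0, 31.3))
top red (array([ 0.4493, -0.0017]), np.float64(-1.165), (64.6, 45.5)) if in tray [ 0.4499 -0.0016]
top yellow (array([ 0.4348, -0.1296]), np.float64(-0.267), (34.3, 26.5)) if in tray [ 0.4355 -0.1288]
q6 -0.48 pos [ 0.5727 -0.1174  0.1214] yaw 0.128 width 0.0753 t 11.63
turn about tool z (units) -0.01 -> per row -0.015 | shift now-axes units [-0.017  0.037  2.485]
shift in turned axes [-0.017  0.036  2.485]
```

Emit:
move_arm:
  targets:
    - [0.6, 0, 0.02, 0.2, 0, 0, 0]
    - [0.6, 0, 0.02, 0.33, 0, 0, 0]
    - [0.6, 0, 0, 0.4, 0, 0, 0]
    - [0.6, 0, 0, 0.45, 0, 0, 0]
    - [0.6, 0, 0, 0.45, 0, 0, 0]
    - [0.6, 0, 0, 0.35, 0, 0, 0]
    - [0.6, 0, 0, 0.2, 0, 0, 0]
    - [0.6, 0, 0, 0.1, 0, 0, 0]

```text
t: 12.3
eef_pos: [0.5725, -0.1162, 0.0195]
tool_rot: [[-0.128, 0.992, -0.004], [0.992, 0.128, 0.001], [0.002, -0.004, -1.0]]
ft_force: [0.1, -0.1, 0.1]
width: 0.0753
gripper_force: 0.0
```

Emit:
move_arm:
  targets:
    - [0.6, 0, 0, 0, 0, 0, 0]
    - [-0.3, 0, 0, 0, 0, 0, 0]
    - [-0.3, 0, 0, 0, 0, 0, 0]
    - [-0.3, 0, 0, 0, 0, 0, 0]
    - [-0.3, 0, 0, 0, 0, 0, 0]
    - [-0.3, 0, 0, 0, 0, 0, 0]
    - [-0.3, 0, 0, 0, 0, 0, 0]
    - [-0.3, 0, 0, 0, 0, 0, 0]

```text
t: 12.97
eef_pos: [0.5746, -0.1171, 0.0228]
tool_rot: [[-0.128, 0.992, 0.001], [0.992, 0.128, -0.0], [-0.0, 0.001, -1.0]]
ft_force: [-1.0, -0.1, 2.4]
width: 0.0419
gripper_force: 20.0
```

Emit:
move_arm:
  targets:
    - [-0.3, 0, 0, 0, 0, 0, 0]
    - [-0.3, 0, 0, 0, 0, 0, 0]
    - [-0.3, 0, 0, -0.2, 0, 0, 0]
    - [-0.3, 0, 0, -0.45, 0, 0, 0]
    - [-0.3, 0, 0, -0.65, 0, 0, 0]
    - [-0.3, 0, 0, -0.65, 0, 0, 0]
    - [-0.3, 0, 0, -0.5, 0, 0, 0]
    - [-0.3, 0, 0, -0.25, 0, 0, 0]

```text
t: 13.63
eef_pos: [0.5761, -0.1174, 0.1336]
tool_rot: [[-0.128, 0.992, 0.005], [0.992, 0.128, -0.002], [-0.002, 0.005, -1.0]]
ft_force: [0.2, 0.2, -1.4]
width: 0.0416
gripper_force: 20.0
```

Emit:
move_arm:
  targets:
    - [-0.3, -0.25, -0.16, 0, 0, 0, 0]
    - [-0.3, -0.4, -0.26, 0, 0, 0, 0]
    - [-0.3, -0.5, -0.33, 0, 0, 0, 0]
    - [-0.3, -0.55, -0.36, 0, 0, 0, 0]
    - [-0.3, -0.55, -0.36, 0, 0, 0, 0]
    - [-0.3, -0.5, -0.33, 0, 0, 0, 0]
    - [-0.3, -0.43, -0.28, 0, 0, 0, 0]
    - [-0.3, -0.3, -0.19, 0, 0, 0, 0]

```text
t: 14.3
eef_pos: [0.4994, -0.268, 0.1281]
tool_rot: [[-0.126, 0.992, -0.003], [0.992, 0.126, 0.002], [0.002, -0.003, -1.0]]
ft_force: [0.1, -0.5, 0.4]
width: 0.0418
gripper_force: 20.0
```

Emit:
move_arm:
  targets:
    - [-0.3, 0, 0, 0.2, 0, 0, 0]
    - [-0.3, 0, 0, 0.35, 0, 0, 0]
    - [-0.3, 0, 0, 0.4, 0, 0, 0]
    - [-0.3, 0, 0, 0.35, 0, 0, 0]
    - [-0.3, 0, 0, 0.2, 0, 0, 0]
    - [-0.3, 0, 0, 0.1, 0, 0, 0]
    - [-0.3, 0, 0, 0, 0, 0, 0]
    - [-0.3, 0, 0, 0, 0, 0, 0]

```text
t: 14.97
eef_pos: [0.5023, -0.2662, 0.0662]
tool_rot: [[-0.128, 0.992, 0.0], [0.992, 0.128, 0.0], [0.0, 0.0, -1.0]]
ft_force: [0.8, 0.6, -1.0]
width: 0.0414
gripper_force: 20.0
```

```bash
python3 - <<'E'
from h import *
plan((.5017,-.2666,.0275),.129,1)
E
```

```text
q6 -0.77 pos [ 0.5023 -0.2662  0.0662] yaw 0.129 width 0.0414 t 14.97
turn about tool z (units) -0.0 -> per row -0.004 | shift now-axes units [-0.007 -0.017  0.968]
shift in turned axes [-0.007 -0.017  0.968]
```

Emit:
move_arm:
  targets:
    - [-0.3, 0, -0.02, 0.15, 0, 0, 0]
    - [-0.3, 0, 0, 0.2, 0, 0, 0]
    - [-0.3, 0, 0, 0.2, 0, 0, 0]
    - [-0.3, 0, 0, 0.16, 0, 0, 0]
    - [-0.3, 0, 0, 0.12, 0, 0, 0]
    - [-0.3, 0, 0, 0.08, 0, 0, 0]
    - [-0.3, 0, 0, 0.04, 0, 0, 0]
    - [-0.3, 0, 0, 0.02, 0, 0, 0]

```text
t: 15.63
eef_pos: [0.5007, -0.2663, 0.0278]
tool_rot: [[-0.128, 0.992, -0.002], [0.992, 0.128, 0.001], [0.001, -0.002, -1.0]]
ft_force: [-3.5, 1.9, 9.0]
width: 0.0416
gripper_force: 20.0
```

Emit:
move_arm:
  targets:
    - [-0.3, 0, 0, 0, 0, 0, 0]
    - [0.6, 0, 0, 0, 0, 0, 0]
    - [0.6, 0, 0, 0, 0, 0, 0]
    - [0.6, 0, 0, 0, 0, 0, 0]
    - [0.6, 0, 0, 0, 0, 0, 0]
    - [0.6, 0, 0, 0, 0, 0, 0]
    - [0.6, 0, 0, -0.3, 0, 0, 0]
    - [0.6, 0, 0, -0.6, 0, 0, 0]

```text
t: 16.3
eef_pos: [0.4987, -0.2648, 0.0612]
tool_rot: [[-0.128, 0.992, -0.006], [0.992, 0.128, 0.004], [0.005, -0.005, -1.0]]
ft_force: [0.2, -0.3, -0.4]
width: 0.0749
gripper_force: 0.0
```

Emit:
move_arm:
  targets:
    - [0.6, 0, 0, -0.8, 0, 0, 0]
    - [0.6, 0, 0, -0.8, 0, 0, 0]
    - [0.6, 0, 0, -0.5, 0, 0, 0]
    - [0.6, 0, 0, -0.2, 0, 0, 0]
    - [0.6, 0, 0, 0, 0, 0, 0]
    - [0.6, 0, 0, 0, 0, 0, 0]
    - [0.6, 0, 0, 0, 0, 0, 0]
    - [0.6, 0, 0, 0, 0, 0, 0]

```text
t: 16.97
eef_pos: [0.4999, -0.2657, 0.1532]
tool_rot: [[-0.128, 0.992, -0.003], [0.992, 0.128, 0.003], [0.003, -0.003, -1.0]]
ft_force: [0.1, 0.5, 0.5]
width: 0.0757
gripper_force: 0.0
```

```bash
python3 - <<'E'
from h import *
rows([((.677,-.1155,.15),-.385,16,.8)])
E
```

```text
q [-0.64  0.24  1.62 -0.    1.29 -0.77] pos [ 0.4999 -0.2657  0.1532] yaw 0.128 w 0.0757 t 16.97 F [0.1 0.5 0.5]
[[0.8,0.12,0.18,0,0,0,0.19],[0.8,0.15,0.23,0.01,0,0,0.24],[0.8,0.19,0.26,0,0,0,0.29],[0.8,0.22,0.29,0.01,0,0,0.32],[0.8,0.25,0.32,0,0,0,0.36],[0.8,0.28,0.32,0.01,0,0,0.37],[0.8,0.3,0.32,0,0,0,0.4],[0.8,0.33,0.32,0.01,0,0,0.4]] MAX 0.4
[[0.8,0.33,0.3,0,0,0,0.39],[0.8,0.34,0.29,0.01,0,0,0.4],[0.8,0.34,0.26,0,0,0,0.37],[0.8,0.32,0.23,0.01,0,0,0.36],[0.8,0.31,0.21,0,0,0,0.32],[0.8,0.27,0.17,0.01,0,0,0.29],[0.8,0.24,0.13,0,0,0,0.24],[0.8,0.19,0.11,0,-0.04,-0.01,0.19]] MAX 0.4
```

Emit:
move_arm:
  targets:
    - [0.8, 0.12, 0.18, 0, 0, 0, 0.19]
    - [0.8, 0.15, 0.23, 0, 0, 0, 0.24]
    - [0.8, 0.19, 0.26, 0, 0, 0, 0.29]
    - [0.8, 0.22, 0.29, 0, 0, 0, 0.32]
    - [0.8, 0.25, 0.32, 0, 0, 0, 0.36]
    - [0.8, 0.28, 0.32, 0, 0, 0, 0.37]
    - [0.8, 0.3, 0.32, 0, 0, 0, 0.4]
    - [0.8, 0.33, 0.32, 0, 0, 0, 0.4]

```text
t: 17.63
eef_pos: [0.5893, -0.1905, 0.1533]
tool_rot: [[0.131, 0.991, -0.003], [0.991, -0.131, 0.002], [0.001, -0.004, -1.0]]
ft_force: [0.4, -0.4, 0.2]
width: 0.0845
gripper_force: 0.0
```

Emit:
move_arm:
  targets:
    - [0.8, 0.33, 0.3, 0, 0, 0, 0.39]
    - [0.8, 0.34, 0.29, 0, 0, 0, 0.4]
    - [0.8, 0.34, 0.26, 0, 0, 0, 0.37]
    - [0.8, 0.32, 0.23, 0, 0, 0, 0.36]
    - [0.8, 0.31, 0.21, 0, 0, 0, 0.32]
    - [0.8, 0.27, 0.17, 0, 0, 0, 0.29]
    - [0.8, 0.24, 0.13, 0, 0, 0, 0.24]
    - [0.8, 0.19, 0.11, 0, 0, 0, 0.19]

```text
t: 18.3
eef_pos: [0.678, -0.1153, 0.153]
tool_rot: [[0.376, 0.927, -0.004], [0.927, -0.376, 0.001], [-0.0, -0.004, -1.0]]
ft_force: [-0.1, -0.1, -0.9]
width: 0.0847
gripper_force: 0.0
```

Emit:
move_arm:
  targets:
    - [0.8, 0, 0, 0, 0, 0, 0]
    - [0.8, 0, 0, 0, 0, 0, 0]
    - [0.8, 0, 0, 0, 0, 0, 0]
    - [0.8, 0, 0, 0, 0, 0, 0]
    - [0.8, 0, 0, 0, 0, 0, 0]
    - [0.8, 0, 0, 0, 0, 0, 0]
    - [0.8, 0, 0, 0, 0, 0, 0]
    - [0.8, 0, 0, 0, 0, 0, 0]

```text
t: 18.97
eef_pos: [0.6784, -0.1167, 0.1556]
tool_rot: [[0.376, 0.927, 0.0], [0.927, -0.376, -0.0], [0.0, 0.0, -1.0]]
ft_force: [-0.2, -0.4, 0.8]
width: 0.0845
gripper_force: 0.0
```

```bash
python3 - <<'E'
from c import *
im=top()
s=manip.observe();w=read_camera("wrist");cv2.imwrite("pics/w3.png",w[:,:,::-1]);M,T=cam("wrist",s)
for r in regions_of("black_box","wrist"): print(r["p"],r["position"],rect(r["pixels"],M,T,.049))
a=r=None
plan((.677,-.1155,.02),-.385,1)
E
```

```text
top red (array([ 0.4491, -0.0015]), np.float64(-1.159), (64.4, 45.4)) if in tray [ 0.4497 -0.0015]
top red (array([ 0.5104, -0.3462]), np.float64(-0.043), (31.2, 25.1)) if in tray [ 0.5106 -0.344 ]
0.62 [278.3, 205.9] (array([ 0.6831, -0.1148]), np.float64(1.184), (69.5, 45.2))
q6 0.09 pos [ 0.6785 -0.1165  0.1556] yaw -0.385 width 0.0847 t 19.12
turn about tool z (units) -0.0 -> per row -0.001 | shift now-axes units [ 0.01  -0.044  3.389]
shift in turned axes [ 0.01  -0.043  3.389]
```

View pics/w3.png

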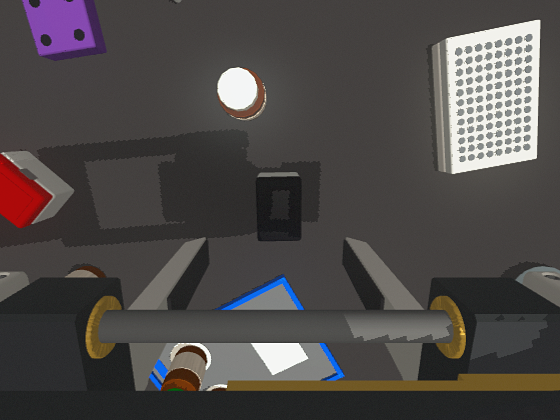

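```bash
python3 - <<'E'
from h import *
s=manip.observe();M,T=cam("wrist",s)
P=ray([(257,179),(300,179),(301.5,241),(258,241)],M,T,.049);print(P.round(4),P.mean(0),[np.linalg.norm(P[i]-P[i-1]) for i in range(4)])
im=cv2.imread("pics/w3.png");g=im[160:260,235:325].max(2)
print(g[50,10:75].tolist());print(g[5:95,25].tolist())
plan((P.mean(0)[0],P.mean(0)[1],.012),-.385,1)
E
```

```text
[[ 0.6744 -0.0822  0.049 ]
 [ 0.712  -0.0975  0.049 ]
 [ 0.6912 -0.156   0.049 ]
 [ 0.6511 -0.1397  0.049 ]] [ 0.68218842 -0.11886497  0.049     ] [np.float64(0.06201158004371338), np.float64(0.040615400654648505), np.float64(0.06207406371129964), np.float64(0.04330112409172242)]
[46, 45, 45, 48, 45, 48, 46, 46, 44, 48, 46, 40, 26, 26, 24, 26, 30, 24, 28, 27, 30, 28, 27, 25, 25, 29, 41, 40, 38, 41, 39, 40, 39, 40, 40, 42, 40, 37, 41, 39, 41, 40, 39, 38, 26, 24, 27, 26, 22, 24, 26, 29, 23, 26, 30, 30, 40, 50, 50, 47, 46, 47, 48, 50, 47]
[66, 68, 64, 50, 48, 48, 47, 66, 122, 120, 124, 114, 29, 26, 27, 28, 28, 31, 28, 31, 24, 30, 28, 32, 30, 29, 30, 27, 31, 28, 26, 32, 30, 29, 28, 30, 29, 27, 27, 23, 21, 29, 26, 27, 28, 26, 24, 28, 28, 28, 24, 31, 29, 28, 27, 27, 27, 26, 29, 23, 23, 26, 24, 31, 28, 29, 27, 37, 38, 36, 34, 34, 28, 26, 28, 26, 55, 68, 66, 69, 68, 69, 67, 69, 69, 67, 68, 68, 70, 67]
q6 0.09 pos [ 0.6785 -0.1165  0.1556] yaw -0.385 width 0.0847 t 19.12
turn about tool z (units) -0.0 -> per row -0.001 | shift now-axes units [-0.019  0.108  3.589]
shift in turned axes [-0.019  0.109  3.589]
```

Emit:
move_arm:
  targets:
    - [0.8, -0.01, 0.05, 0.3, 0, 0, 0]
    - [0.8, -0.01, 0.06, 0.45, 0, 0, 0]
    - [0.8, 0, 0, 0.55, 0, 0, 0]
    - [0.8, 0, 0, 0.6, 0, 0, 0]
    - [0.8, 0, 0, 0.6, 0, 0, 0]
    - [0.8, 0, 0, 0.5, 0, 0, 0]
    - [0.8, 0, 0, 0.35, 0, 0, 0]
    - [0.8, 0, 0, 0.2, 0, 0, 0]

```text
t: 19.78
eef_pos: [0.6803, -0.1183, 0.01]
tool_rot: [[0.376, 0.927, -0.004], [0.927, -0.376, 0.001], [-0.0, -0.005, -1.0]]
ft_force: [-0.2, 0.1, -0.2]
width: 0.0848
gripper_force: 0.0
```

Emit:
move_arm:
  targets:
    - [0.8, 0, 0, 0.04, 0, 0, 0]
    - [0.8, 0, 0, 0, 0, 0, 0]
    - [0.8, 0, 0, 0, 0, 0, 0]
    - [-0.3, 0, 0, 0, 0, 0, 0]
    - [-0.3, 0, 0, 0, 0, 0, 0]
    - [-0.3, 0, 0, 0, 0, 0, 0]
    - [-0.3, 0, 0, 0, 0, 0, 0]
    - [-0.3, 0, 0, 0, 0, 0, 0]

```text
t: 20.45
eef_pos: [0.6825, -0.1189, 0.0123]
tool_rot: [[0.376, 0.927, 0.001], [0.927, -0.376, -0.0], [0.0, 0.001, -1.0]]
ft_force: [0.9, 0.1, 0.4]
width: 0.0542
gripper_force: 0.0
```

Emit:
move_arm:
  targets:
    - [-0.3, 0, 0, 0, 0, 0, 0]
    - [-0.3, 0, 0, 0, 0, 0, 0]
    - [-0.3, 0, 0, 0, 0, 0, 0]
    - [-0.3, 0, 0, 0, 0, 0, 0]
    - [-0.3, 0, 0, 0, 0, 0, 0]
    - [-0.3, 0, 0, 0, 0, 0, 0]
    - [-0.3, 0, 0, 0, 0, 0, 0]
    - [-0.3, 0, 0, 0, 0, 0, 0]

```text
t: 21.12
eef_pos: [0.6822, -0.1188, 0.0119]
tool_rot: [[0.376, 0.927, -0.0], [0.927, -0.376, 0.0], [0.0, -0.0, -1.0]]
ft_force: [-1.2, -0.3, 1.8]
width: 0.0443
gripper_force: 20.0
```

```bash
python3 - <<'E'
from h import *
s=manip.observe();p=s["eef_pos"]
rows([((p[0],p[1],.12),-.385,8,-.3),((.6108,-.2910,.12),.129,16,-.3)])
E
```

```text
q [-0.3   0.64  1.36  0.    1.14  0.09] pos [ 0.6822 -0.1188  0.0119] yaw -0.385 w 0.0443 t 21.12 F [-1.2 -0.3  1.8]
[[-0.3,0,0,-0.23,0,0,0],[-0.3,0,0,-0.32,0,0,0],[-0.3,0,0,-0.38,0,0,0],[-0.3,0,0,-0.42,0,0,0],[-0.3,0,0,-0.42,0,0,0],[-0.3,0,0,-0.38,0,0,0],[-0.3,0,0,-0.32,0,0,0],[-0.3,0,0,-0.23,0,0,0]] MAX 0.42
[[-0.3,-0.17,0,0,0,0,-0.19],[-0.3,-0.22,-0.01,0,0,0,-0.24],[-0.3,-0.26,-0.01,0,0,0,-0.29],[-0.3,-0.3,-0.02,0,0,0,-0.32],[-0.3,-0.32,-0.04,0,0,0,-0.36],[-0.3,-0.33,-0.05,0,0,0,-0.38],[-0.3,-0.35,-0.07,0,0,0,-0.39],[-0.3,-0.36,-0.08,0,0,0,-0.4]] MAX 0.4
[[-0.3,-0.35,-0.09,0,0,0,-0.4],[-0.3,-0.34,-0.11,0,0,0,-0.39],[-0.3,-0.32,-0.11,0,0,0,-0.38],[-0.3,-0.3,-0.12,0,0,0,-0.36],[-0.3,-0.27,-0.12,0,0,0,-0.32],[-0.3,-0.23,-0.12,0,0,0,-0.29],[-0.3,-0.2,-0.1,0,0,0,-0.24],[-0.3,-0.15,-0.08,0,0,0,-0.19]] MAX 0.4
```

Emit:
move_arm:
  targets:
    - [-0.3, 0, 0, -0.23, 0, 0, 0]
    - [-0.3, 0, 0, -0.32, 0, 0, 0]
    - [-0.3, 0, 0, -0.38, 0, 0, 0]
    - [-0.3, 0, 0, -0.42, 0, 0, 0]
    - [-0.3, 0, 0, -0.42, 0, 0, 0]
    - [-0.3, 0, 0, -0.38, 0, 0, 0]
    - [-0.3, 0, 0, -0.32, 0, 0, 0]
    - [-0.3, 0, 0, -0.23, 0, 0, 0]

```text
t: 21.78
eef_pos: [0.6836, -0.1192, 0.1234]
tool_rot: [[0.376, 0.927, 0.004], [0.927, -0.376, -0.001], [0.0, 0.004, -1.0]]
ft_force: [-0.1, -0.4, -1.0]
width: 0.0439
gripper_force: 20.0
```

Emit:
move_arm:
  targets:
    - [-0.3, -0.17, 0, 0, 0, 0, -0.19]
    - [-0.3, -0.22, -0.01, 0, 0, 0, -0.24]
    - [-0.3, -0.26, -0.01, 0, 0, 0, -0.29]
    - [-0.3, -0.3, -0.02, 0, 0, 0, -0.32]
    - [-0.3, -0.32, -0.04, 0, 0, 0, -0.36]
    - [-0.3, -0.33, -0.05, 0, 0, 0, -0.38]
    - [-0.3, -0.35, -0.07, 0, 0, 0, -0.39]
    - [-0.3, -0.36, -0.08, 0, 0, 0, -0.4]

```text
t: 22.45
eef_pos: [0.6461, -0.2054, 0.1203]
tool_rot: [[0.125, 0.992, 0.0], [0.992, -0.125, 0.0], [0.0, 0.0, -1.0]]
ft_force: [-0.4, 0.7, -0.6]
width: 0.0444
gripper_force: 20.0
```

Emit:
move_arm:
  targets:
    - [-0.3, -0.35, -0.09, 0, 0, 0, -0.4]
    - [-0.3, -0.34, -0.11, 0, 0, 0, -0.39]
    - [-0.3, -0.32, -0.11, 0, 0, 0, -0.38]
    - [-0.3, -0.3, -0.12, 0, 0, 0, -0.36]
    - [-0.3, -0.27, -0.12, 0, 0, 0, -0.32]
    - [-0.3, -0.23, -0.12, 0, 0, 0, -0.29]
    - [-0.3, -0.2, -0.1, 0, 0, 0, -0.24]
    - [-0.3, -0.15, -0.08, 0, 0, 0, -0.19]

```text
t: 23.12
eef_pos: [0.6105, -0.292, 0.1203]
tool_rot: [[-0.129, 0.992, -0.0], [0.992, 0.129, -0.0], [-0.0, -0.0, -1.0]]
ft_force: [-0.5, -0.3, -0.9]
width: 0.0436
gripper_force: 20.0
```

Emit:
move_arm:
  targets:
    - [-0.3, 0, 0, 0.25, 0, 0, 0]
    - [-0.3, 0, 0, 0.4, 0, 0, 0]
    - [-0.3, 0, 0, 0.45, 0, 0, 0]
    - [-0.3, 0, 0, 0.35, 0, 0, 0]
    - [-0.3, 0, 0, 0.2, 0, 0, 0]
    - [-0.3, 0, 0, 0.1, 0, 0, 0]
    - [-0.3, 0, 0, 0, 0, 0, 0]
    - [-0.3, 0, 0, 0, 0, 0, 0]

```text
t: 23.78
eef_pos: [0.6113, -0.2911, 0.0502]
tool_rot: [[-0.129, 0.992, 0.001], [0.992, 0.129, -0.0], [-0.0, 0.0, -1.0]]
ft_force: [0.6, -0.3, -0.8]
width: 0.044
gripper_force: 20.0
```

```bash
python3 - <<'E'
from h import *
s=manip.observe();w=read_camera("wrist");cv2.imwrite("pics/w4.png",w[:,:,::-1])
plan((.6108,-.2910,.0175),.129,1)
E
```

```text
q6 -0.7 pos [ 0.6117 -0.2915  0.0508] yaw 0.129 width 0.044 t 23.83
turn about tool z (units) 0.0 -> per row 0.001 | shift now-axes units [ 0.015 -0.023  0.833]
shift in turned axes [ 0.014 -0.022  0.833]
```

View pics/w4.png

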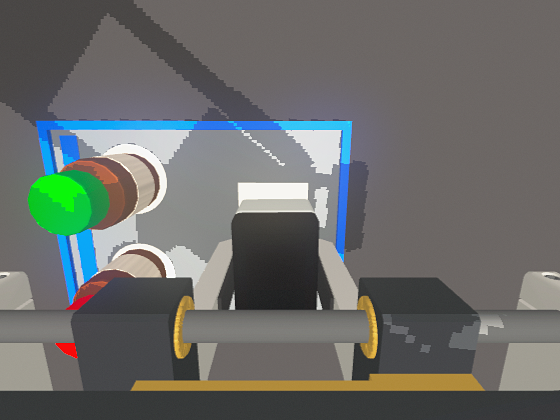

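Emit:
move_arm:
  targets:
    - [-0.3, 0.01, -0.02, 0.12, 0, 0, 0]
    - [-0.3, 0, 0, 0.18, 0, 0, 0]
    - [-0.3, 0, 0, 0.18, 0, 0, 0]
    - [-0.3, 0, 0, 0.14, 0, 0, 0]
    - [-0.3, 0, 0, 0.1, 0, 0, 0]
    - [-0.3, 0, 0, 0.06, 0, 0, 0]
    - [-0.3, 0, 0, 0.04, 0, 0, 0]
    - [-0.3, 0, 0, 0, 0, 0, 0]

```text
t: 24.5
eef_pos: [0.6102, -0.2908, 0.0171]
tool_rot: [[-0.129, 0.992, 0.0], [0.992, 0.129, -0.0], [-0.0, 0.0, -1.0]]
ft_force: [-0.7, 0.2, -0.7]
width: 0.0439
gripper_force: 20.0
```

Emit:
move_arm:
  targets:
    - [-0.3, 0, 0, 0.01, 0, 0, 0]
    - [-0.3, 0, 0, 0, 0, 0, 0]
    - [0.6, 0, 0, 0, 0, 0, 0]
    - [0.6, 0, 0, 0, 0, 0, 0]
    - [0.6, 0, 0, 0, 0, 0, 0]
    - [0.6, 0, 0, 0, 0, 0, 0]
    - [0.6, 0, 0, 0, 0, 0, 0]
    - [0.6, 0, 0, -0.2, 0, 0, 0]

```text
t: 25.17
eef_pos: [0.6087, -0.29, 0.023]
tool_rot: [[-0.129, 0.992, -0.003], [0.992, 0.129, 0.002], [0.002, -0.003, -1.0]]
ft_force: [-0.1, 0.4, -0.6]
width: 0.0751
gripper_force: 0.0
```

Emit:
move_arm:
  targets:
    - [0.6, 0, 0, -0.4, 0, 0, 0]
    - [0.6, 0, 0, -0.6, 0, 0, 0]
    - [0.6, 0, 0, -0.7, 0, 0, 0]
    - [0.6, 0, 0, -0.7, 0, 0, 0]
    - [0.6, 0, 0, -0.4, 0, 0, 0]
    - [0.6, 0, 0, -0.2, 0, 0, 0]
    - [0.6, 0, 0, 0, 0, 0, 0]
    - [0.6, 0, 0, 0, 0, 0, 0]

```text
t: 25.83
eef_pos: [0.6099, -0.2907, 0.1446]
tool_rot: [[-0.129, 0.992, -0.0], [0.992, 0.129, 0.0], [0.0, -0.0, -1.0]]
ft_force: [-0.3, -0.2, -0.9]
width: 0.0751
gripper_force: 0.0
```

```bash
python3 - <<'E'
from h import *
rows([((.4355,-.1255,.135),.201,16,.6)])
E
```

```text
q [-0.57  0.47  1.33 -0.    1.35 -0.7 ] pos [ 0.6099 -0.2907  0.1446] yaw 0.129 w 0.0751 t 25.83 F [-0.3 -0.2 -0.9]
[[0.6,0.17,-0.14,0.01,0,0,-0.03],[0.6,0.22,-0.18,0.01,0,0,-0.03],[0.6,0.26,-0.21,0.01,0,0,-0.04],[0.6,0.3,-0.24,0.02,0,0,-0.05],[0.6,0.33,-0.25,0.02,0,0,-0.05],[0.6,0.34,-0.27,0.01,0,0,-0.05],[0.6,0.37,-0.28,0.02,0,0,-0.05],[0.6,0.37,-0.29,0.02,0,0,-0.06]] MAX 0.37
[[0.6,0.37,-0.28,0.02,0,0,-0.06],[0.6,0.37,-0.28,0.02,0,0,-0.05],[0.6,0.35,-0.26,0.01,0,0,-0.05],[0.6,0.34,-0.24,0.02,0,0,-0.05],[0.6,0.31,-0.23,0.02,0,0,-0.05],[0.6,0.27,-0.19,0.01,0,0,-0.04],[0.6,0.23,-0.17,0.01,0,0,-0.03],[0.6,0.18,-0.12,0.01,0,0,-0.03]] MAX 0.37
```

Emit:
move_arm:
  targets:
    - [0.6, 0.17, -0.14, 0.01, 0, 0, -0.03]
    - [0.6, 0.22, -0.18, 0.01, 0, 0, -0.03]
    - [0.6, 0.26, -0.21, 0.01, 0, 0, -0.04]
    - [0.6, 0.3, -0.24, 0.02, 0, 0, -0.05]
    - [0.6, 0.33, -0.25, 0.02, 0, 0, -0.05]
    - [0.6, 0.34, -0.27, 0.01, 0, 0, -0.05]
    - [0.6, 0.37, -0.28, 0.02, 0, 0, -0.05]
    - [0.6, 0.37, -0.29, 0.02, 0, 0, -0.06]

```text
t: 26.5
eef_pos: [0.5203, -0.2063, 0.1374]
tool_rot: [[-0.165, 0.986, -0.004], [0.986, 0.165, 0.002], [0.003, -0.003, -1.0]]
ft_force: [-0.1, 0.1, 1.3]
width: 0.0754
gripper_force: 0.0
```

Emit:
move_arm:
  targets:
    - [0.6, 0.37, -0.28, 0.02, 0, 0, -0.06]
    - [0.6, 0.37, -0.28, 0.02, 0, 0, -0.05]
    - [0.6, 0.35, -0.26, 0.01, 0, 0, -0.05]
    - [0.6, 0.34, -0.24, 0.02, 0, 0, -0.05]
    - [0.6, 0.31, -0.23, 0.02, 0, 0, -0.05]
    - [0.6, 0.27, -0.19, 0.01, 0, 0, -0.04]
    - [0.6, 0.23, -0.17, 0.01, 0, 0, -0.03]
    - [0.6, 0.18, -0.12, 0.01, 0, 0, -0.03]

```text
t: 27.17
eef_pos: [0.4335, -0.1241, 0.1334]
tool_rot: [[-0.2, 0.98, -0.003], [0.98, 0.2, 0.002], [0.002, -0.003, -1.0]]
ft_force: [0.3, 0.6, 0.7]
width: 0.0753
gripper_force: 0.0
```

Emit:
move_arm:
  targets:
    - [0.6, 0, 0, 0, 0, 0, 0]
    - [0.6, 0, 0, 0, 0, 0, 0]
    - [0.6, 0, 0, 0, 0, 0, 0]
    - [0.6, 0, 0, 0, 0, 0, 0]
    - [0.6, 0, 0, 0, 0, 0, 0]
    - [0.6, 0, 0, 0, 0, 0, 0]
    - [0.6, 0, 0, 0, 0, 0, 0]
    - [0.6, 0, 0, 0, 0, 0, 0]

```text
t: 27.83
eef_pos: [0.4359, -0.1258, 0.1351]
tool_rot: [[-0.2, 0.98, 0.0], [0.98, 0.2, -0.0], [-0.0, 0.0, -1.0]]
ft_force: [0.2, -0.2, -0.3]
width: 0.0753
gripper_force: 0.0
```

```bash
python3 - <<'E'
from c import *
caps("yellow");cv2.imwrite("pics/t2.png",cv2.resize(top()[90:350,300:460,::-1],(480,780),interpolation=2)[:600])
plan((.4357,-.1248,.022),.201,1)
E
```

```text
yellow wrist [273. 222.] (array([ 0.434 , -0.1237]), np.float64(-1.371), (34.3, 31.4))
top red (array([ 0.4493, -0.0017]), np.float64(-1.165), (64.6, 45.5)) if in tray [ 0.4499 -0.0016]
top red (array([ 0.5115, -0.3395]), np.float64(1.532), (38.7, 32.9)) if in tray [ 0.5118 -0.3373]
top green (array([ 0.5025, -0.2685]), np.float64(-0.804), (33.2, 32.3)) if in tray [ 0.5028 -0.2668]
top yellow (array([ 0.4332, -0.1136]), np.float64(0.18), (27.5, 12.5)) if in tray [ 0.4339 -0.1128]
q6 -0.67 pos [ 0.4358 -0.1257  0.135 ] yaw 0.201 width 0.0757 t 27.93
turn about tool z (units) -0.0 -> per row -0.001 | shift now-axes units [2.300e-02 1.000e-03 2.826e+00]
shift in turned axes [2.300e-02 1.000e-03 2.826e+00]
```

View pics/t2.png

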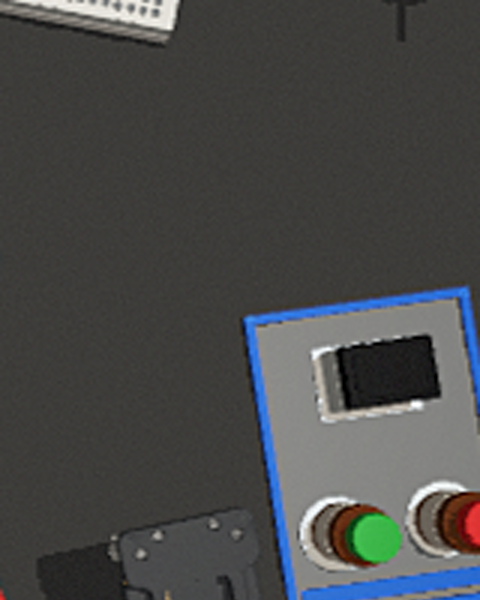

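Emit:
move_arm:
  targets:
    - [0.6, 0.02, 0, 0.25, 0, 0, 0]
    - [0.6, 0.02, -0.01, 0.4, 0, 0, 0]
    - [0.6, 0, 0, 0.45, 0, 0, 0]
    - [0.6, 0, 0, 0.5, 0, 0, 0]
    - [0.6, 0, 0, 0.5, 0, 0, 0]
    - [0.6, 0, 0, 0.4, 0, 0, 0]
    - [0.6, 0, 0, 0.2, 0, 0, 0]
    - [0.6, 0, 0, 0.12, 0, 0, 0]

```text
t: 28.6
eef_pos: [0.4338, -0.1235, 0.0205]
tool_rot: [[-0.2, 0.98, -0.003], [0.98, 0.2, 0.001], [0.002, -0.002, -1.0]]
ft_force: [0.1, 0.2, 0.2]
width: 0.0751
gripper_force: 0.0
```

Emit:
move_arm:
  targets:
    - [0.6, 0, 0, 0, 0, 0, 0]
    - [-0.3, 0, 0, 0, 0, 0, 0]
    - [-0.3, 0, 0, 0, 0, 0, 0]
    - [-0.3, 0, 0, 0, 0, 0, 0]
    - [-0.3, 0, 0, 0, 0, 0, 0]
    - [-0.3, 0, 0, 0, 0, 0, 0]
    - [-0.3, 0, 0, 0, 0, 0, 0]
    - [-0.3, 0, 0, 0, 0, 0, 0]

```text
t: 29.27
eef_pos: [0.4353, -0.1243, 0.0227]
tool_rot: [[-0.2, 0.98, 0.0], [0.98, 0.2, -0.0], [-0.001, 0.0, -1.0]]
ft_force: [-1.2, -0.1, 3.8]
width: 0.0417
gripper_force: 20.0
```

Emit:
move_arm:
  targets:
    - [-0.3, 0, 0, 0, 0, 0, 0]
    - [-0.3, 0, 0, 0, 0, 0, 0]
    - [-0.3, 0, 0, -0.2, 0, 0, 0]
    - [-0.3, 0, 0, -0.5, 0, 0, 0]
    - [-0.3, 0, 0, -0.7, 0, 0, 0]
    - [-0.3, 0, 0, -0.7, 0, 0, 0]
    - [-0.3, 0, 0, -0.5, 0, 0, 0]
    - [-0.3, 0, 0, -0.3, 0, 0, 0]

```text
t: 29.93
eef_pos: [0.4364, -0.1246, 0.141]
tool_rot: [[-0.2, 0.98, 0.004], [0.98, 0.2, -0.002], [-0.002, 0.004, -1.0]]
ft_force: [1.1, 0.2, -1.6]
width: 0.0414
gripper_force: 20.0
```

Emit:
move_arm:
  targets:
    - [-0.3, 0.3, 0.1, 0, 0, 0, 0]
    - [-0.3, 0.45, 0.14, 0, 0, 0, 0]
    - [-0.3, 0.6, 0.19, 0, 0, 0, 0]
    - [-0.3, 0.7, 0.22, 0, 0, 0, 0]
    - [-0.3, 0.75, 0.24, 0, 0, 0, 0]
    - [-0.3, 0.78, 0.25, 0, 0, 0, 0]
    - [-0.3, 0.78, 0.25, 0, 0, 0, 0]
    - [-0.3, 0.78, 0.25, 0, 0, 0, 0]

```text
t: 30.6
eef_pos: [0.4578, 0.0921, 0.1381]
tool_rot: [[-0.199, 0.98, -0.0], [0.98, 0.199, 0.0], [0.0, -0.0, -1.0]]
ft_force: [0.6, -0.0, -1.1]
width: 0.0418
gripper_force: 20.0
```

Emit:
move_arm:
  targets:
    - [-0.3, 0.78, 0.25, 0, 0, 0, 0]
    - [-0.3, 0.78, 0.25, 0, 0, 0, 0]
    - [-0.3, 0.78, 0.25, 0, 0, 0, 0]
    - [-0.3, 0.75, 0.24, 0, 0, 0, 0]
    - [-0.3, 0.7, 0.22, 0, 0, 0, 0]
    - [-0.3, 0.6, 0.19, 0, 0, 0, 0]
    - [-0.3, 0.45, 0.14, 0, 0, 0, 0]
    - [-0.3, 0.3, 0.1, 0, 0, 0, 0]

```text
t: 31.27
eef_pos: [0.481, 0.307, 0.1379]
tool_rot: [[-0.201, 0.98, -0.001], [0.98, 0.201, 0.0], [0.0, -0.001, -1.0]]
ft_force: [0.5, 0.5, -1.2]
width: 0.0415
gripper_force: 20.0
```

Emit:
move_arm:
  targets:
    - [-0.3, 0, 0, 0.2, 0, 0, 0]
    - [-0.3, 0, 0, 0.4, 0, 0, 0]
    - [-0.3, 0, 0, 0.5, 0, 0, 0]
    - [-0.3, 0, 0, 0.4, 0, 0, 0]
    - [-0.3, 0, 0, 0.2, 0, 0, 0]
    - [-0.3, 0, 0, 0.1, 0, 0, 0]
    - [-0.3, 0, 0, 0, 0, 0, 0]
    - [-0.3, 0, 0, 0, 0, 0, 0]

```text
t: 31.93
eef_pos: [0.4821, 0.3047, 0.0667]
tool_rot: [[-0.199, 0.98, 0.001], [0.98, 0.199, 0.0], [0.0, 0.001, -1.0]]
ft_force: [-0.3, 0.9, -1.0]
width: 0.0417
gripper_force: 20.0
```

```bash
python3 - <<'E'
from h import *
s=manip.observe();w=read_camera("wrist");cv2.imwrite("pics/w5.png",w[:,:,::-1])
plan((.4816,.3049,.0275),.201,1)
E
```

```text
q6 0.21 pos [0.4824 0.305  0.0672] yaw 0.201 width 0.0412 t 31.98
turn about tool z (units) -0.0 -> per row -0.005 | shift now-axes units [ 0.001 -0.023  0.993]
shift in turned axes [ 0.002 -0.021  0.993]
```

View pics/w5.png

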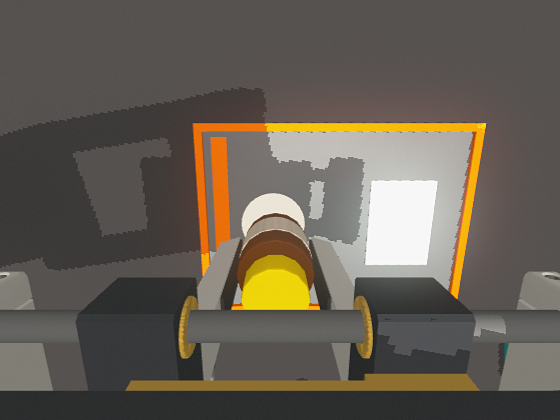

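Emit:
move_arm:
  targets:
    - [-0.3, 0, -0.02, 0.15, 0, 0, 0]
    - [-0.3, 0, 0, 0.2, 0, 0, 0]
    - [-0.3, 0, 0, 0.2, 0, 0, 0]
    - [-0.3, 0, 0, 0.16, 0, 0, 0]
    - [-0.3, 0, 0, 0.12, 0, 0, 0]
    - [-0.3, 0, 0, 0.08, 0, 0, 0]
    - [-0.3, 0, 0, 0.05, 0, 0, 0]
    - [-0.3, 0, 0, 0.02, 0, 0, 0]

```text
t: 32.65
eef_pos: [0.4801, 0.3046, 0.0277]
tool_rot: [[-0.2, 0.98, -0.002], [0.98, 0.2, -0.001], [-0.001, -0.002, -1.0]]
ft_force: [-4.9, -2.6, 10.2]
width: 0.0418
gripper_force: 20.0
```

Emit:
move_arm:
  targets:
    - [-0.3, 0, 0, 0, 0, 0, 0]
    - [0.6, 0, 0, 0, 0, 0, 0]
    - [0.6, 0, 0, 0, 0, 0, 0]
    - [0.6, 0, 0, 0, 0, 0, 0]
    - [0.6, 0, 0, 0, 0, 0, 0]
    - [0.6, 0, 0, 0, 0, 0, 0]
    - [0.6, 0, 0, -0.2, 0, 0, 0]
    - [0.6, 0, 0, -0.5, 0, 0, 0]

```text
t: 33.32
eef_pos: [0.4781, 0.3036, 0.0527]
tool_rot: [[-0.2, 0.98, -0.006], [0.98, 0.2, -0.003], [-0.001, -0.007, -1.0]]
ft_force: [0.4, 0.1, 0.1]
width: 0.0748
gripper_force: 0.0
```

Emit:
move_arm:
  targets:
    - [0.6, 0, 0, -0.8, 0, 0, 0]
    - [0.6, 0, 0, -0.8, 0, 0, 0]
    - [0.6, 0, 0, -0.5, 0, 0, 0]
    - [0.6, 0, 0, -0.3, 0, 0, 0]
    - [0.6, 0, 0, -0.1, 0, 0, 0]
    - [0.6, 0, 0, 0, 0, 0, 0]
    - [0.6, 0, 0, 0, 0, 0, 0]
    - [0.6, 0, 0, 0, 0, 0, 0]

```text
t: 33.98
eef_pos: [0.4794, 0.3042, 0.1529]
tool_rot: [[-0.2, 0.98, -0.004], [0.98, 0.2, -0.002], [-0.001, -0.004, -1.0]]
ft_force: [0.1, -0.4, 0.8]
width: 0.0754
gripper_force: 0.0
```

```bash
python3 - <<'E'
from h import *
rows([((.672,.135,.152),.423,16,.8)])
E
```

```text
q [ 0.41  0.24  1.61 -0.    1.29  0.21] pos [0.4794 0.3042 0.1529] yaw 0.201 w 0.0754 t 33.98 F [ 0.1 -0.4  0.8]
[[0.8,-0.19,0.14,0,0,0,-0.08],[0.8,-0.24,0.18,0,0,0,-0.11],[0.8,-0.29,0.21,0,0,0,-0.12],[0.8,-0.33,0.24,0,0,0,-0.14],[0.8,-0.36,0.25,0,0,0,-0.15],[0.8,-0.4,0.26,0,0,0,-0.17],[0.8,-0.41,0.27,0.01,0,0,-0.17],[0.8,-0.42,0.26,0,0,0,-0.17]] MAX 0.42
[[0.8,-0.43,0.26,0,0,0,-0.17],[0.8,-0.43,0.24,0,0,0,-0.17],[0.8,-0.41,0.23,0,0,0,-0.17],[0.8,-0.39,0.21,0,0,0,-0.15],[0.8,-0.36,0.18,0,0,0,-0.14],[0.8,-0.32,0.16,0,0,0,-0.12],[0.8,-0.27,0.13,0,0,0,-0.11],[0.8,-0.22,0.1,0,-0.04,0,-0.08]] MAX 0.43
```

Emit:
move_arm:
  targets:
    - [0.8, -0.19, 0.14, 0, 0, 0, -0.08]
    - [0.8, -0.24, 0.18, 0, 0, 0, -0.11]
    - [0.8, -0.29, 0.21, 0, 0, 0, -0.12]
    - [0.8, -0.33, 0.24, 0, 0, 0, -0.14]
    - [0.8, -0.36, 0.25, 0, 0, 0, -0.15]
    - [0.8, -0.4, 0.26, 0, 0, 0, -0.17]
    - [0.8, -0.41, 0.27, 0, 0, 0, -0.17]
    - [0.8, -0.42, 0.26, 0, 0, 0, -0.17]

```text
t: 34.65
eef_pos: [0.5773, 0.2189, 0.1535]
tool_rot: [[-0.308, 0.951, -0.002], [0.951, 0.308, -0.001], [-0.0, -0.002, -1.0]]
ft_force: [0.2, -0.2, -0.1]
width: 0.0846
gripper_force: 0.0
```

Emit:
move_arm:
  targets:
    - [0.8, -0.43, 0.26, 0, 0, 0, -0.17]
    - [0.8, -0.43, 0.24, 0, 0, 0, -0.17]
    - [0.8, -0.41, 0.23, 0, 0, 0, -0.17]
    - [0.8, -0.39, 0.21, 0, 0, 0, -0.15]
    - [0.8, -0.36, 0.18, 0, 0, 0, -0.14]
    - [0.8, -0.32, 0.16, 0, 0, 0, -0.12]
    - [0.8, -0.27, 0.13, 0, 0, 0, -0.11]
    - [0.8, -0.22, 0.1, 0, 0, 0, -0.08]

```text
t: 35.32
eef_pos: [0.6739, 0.1341, 0.1536]
tool_rot: [[-0.41, 0.912, -0.002], [0.912, 0.41, -0.0], [0.0, -0.002, -1.0]]
ft_force: [-0.4, -0.3, 0.8]
width: 0.0847
gripper_force: 0.0
```

Emit:
move_arm:
  targets:
    - [0.8, 0, 0, 0, 0, 0, 0]
    - [0.8, 0, 0, 0, 0, 0, 0]
    - [0.8, 0, 0, 0, 0, 0, 0]
    - [0.8, 0, 0, 0, 0, 0, 0]
    - [0.8, 0, 0, 0, 0, 0, 0]
    - [0.8, 0, 0, 0, 0, 0, 0]
    - [0.8, 0, 0, 0, 0, 0, 0]
    - [0.8, 0, 0, 0, 0, 0, 0]

```text
t: 35.98
eef_pos: [0.6733, 0.1359, 0.1552]
tool_rot: [[-0.411, 0.912, 0.0], [0.912, 0.411, 0.0], [-0.0, 0.0, -1.0]]
ft_force: [-0.0, -0.0, -0.2]
width: 0.0842
gripper_force: 0.0
```

```bash
python3 - <<'E'
from h import *
s=manip.observe();w=read_camera("wrist");cv2.imwrite("pics/w6.png",w[:,:,::-1])
hsv=cv2.cvtColor(w,cv2.COLOR_RGB2HSV).astype(int);S,V=hsv[...,1],hsv[...,2]
M,T=cam("wrist",s);print(project([[.672,.135,.049]],M,T))
for th in(150,190,220,240):
    b=blob((S<50)&(V>th),(275,210),300)[0];b=cv2.morphologyEx(b.astype(np.uint8),cv2.MORPH_CLOSE,np.ones((7,7)))>0
    print(th,rect(b,M,T,.049),cv2.boundingRect(b.astype(np.uint8)))
plan((.672,.135,.012),.423,1)
E
```

```text
[[273.42334032 210.06742449]]
150 (array([0.6699, 0.1379]), np.float64(-1.149), (69.4, 45.0)) (250, 171, 47, 70)
190 (array([0.6709, 0.1363]), np.float64(-1.148), (65.6, 44.5)) (250, 175, 46, 66)
220 (array([0.671 , 0.1359]), np.float64(-1.148), (62.7, 44.4)) (251, 177, 45, 63)
240 (array([0.6709, 0.1359]), np.float64(-1.148), (62.7, 44.1)) (251, 177, 45, 63)
q6 -0.35 pos [0.6734 0.1358 0.1552] yaw 0.423 width 0.0848 t 36.03
turn about tool z (units) 0.0 -> per row 0.003 | shift now-axes units [-0.004 -0.041  3.58 ]
shift in turned axes [-0.004 -0.041  3.58 ]
```

View pics/w6.png

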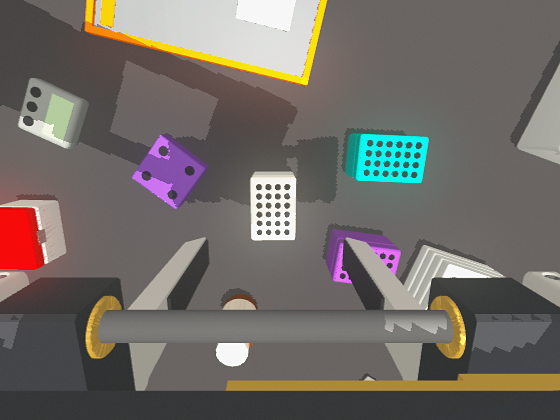

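Emit:
move_arm:
  targets:
    - [0.5, 0.01, -0.03, 0.3, 0, 0, 0]
    - [0.5, 0.01, -0.03, 0.45, 0, 0, 0]
    - [0.5, 0, 0, 0.55, 0, 0, 0]
    - [0.5, 0, 0, 0.6, 0, 0, 0]
    - [0.5, 0, 0, 0.6, 0, 0, 0]
    - [0.5, 0, 0, 0.5, 0, 0, 0]
    - [0.5, 0, 0, 0.35, 0, 0, 0]
    - [0.5, 0, 0, 0.2, 0, 0, 0]

```text
t: 36.7
eef_pos: [0.6688, 0.1351, 0.0096]
tool_rot: [[-0.41, 0.912, -0.005], [0.912, 0.41, -0.0], [0.002, -0.004, -1.0]]
ft_force: [0.0, 0.5, -0.4]
width: 0.0703
gripper_force: 0.0
```

Emit:
move_arm:
  targets:
    - [0.5, 0, 0, 0.03, 0, 0, 0]
    - [0.5, 0, 0, 0, 0, 0, 0]
    - [0.5, 0, 0, 0, 0, 0, 0]
    - [-0.3, 0, 0, 0, 0, 0, 0]
    - [-0.3, 0, 0, 0, 0, 0, 0]
    - [-0.3, 0, 0, 0, 0, 0, 0]
    - [-0.3, 0, 0, 0, 0, 0, 0]
    - [-0.3, 0, 0, 0, 0, 0, 0]

```text
t: 37.37
eef_pos: [0.6714, 0.1354, 0.0125]
tool_rot: [[-0.411, 0.912, 0.001], [0.912, 0.411, 0.0], [-0.0, 0.001, -1.0]]
ft_force: [-0.3, 1.1, 0.3]
width: 0.0442
gripper_force: 20.0
```

Emit:
move_arm:
  targets:
    - [-0.3, 0, 0, 0, 0, 0, 0]
    - [-0.3, 0, 0, 0, 0, 0, 0]
    - [-0.3, 0, 0, 0, 0, 0, 0]
    - [-0.3, 0, 0, 0, 0, 0, 0]
    - [-0.3, 0, 0, 0, 0, 0, 0]
    - [-0.3, 0, 0, 0, 0, 0, 0]
    - [-0.3, 0, 0, 0, 0, 0, 0]
    - [-0.3, 0, 0, 0, 0, 0, 0]

```text
t: 38.03
eef_pos: [0.6714, 0.1354, 0.0125]
tool_rot: [[-0.41, 0.912, 0.001], [0.912, 0.41, 0.0], [-0.0, 0.001, -1.0]]
ft_force: [-1.7, -0.2, 5.6]
width: 0.044
gripper_force: 20.0
```

```bash
python3 - <<'E'
from h import *
s=manip.observe();p=s["eef_pos"]
rows([((p[0],p[1],.12),.423,8,-.3),((.5845,.3257,.12),.201,16,-.3)])
E
```

```text
q [ 0.07  0.63  1.38 -0.    1.13 -0.35] pos [0.6714 0.1354 0.0125] yaw 0.423 w 0.044 t 38.03 F [-1.7 -0.2  5.6]
[[-0.3,0,0,-0.23,0,0,0],[-0.3,0,0,-0.32,0,0,0],[-0.3,0,0,-0.38,0,0,0],[-0.3,0,0,-0.41,0,0,0],[-0.3,0,0,-0.42,0,0,0],[-0.3,0,0,-0.38,0,0,0],[-0.3,0,0,-0.32,0,0,0],[-0.3,0,0,-0.23,0.01,0,0]] MAX 0.42
[[-0.3,0.19,0,0,0,0,0.08],[-0.3,0.25,0,0,0,0,0.11],[-0.3,0.29,-0.01,0,0,0,0.12],[-0.3,0.33,-0.01,0,0,0,0.14],[-0.3,0.36,-0.02,0,0,0,0.15],[-0.3,0.39,-0.03,0,0,0,0.17],[-0.3,0.39,-0.03,0,0,0,0.17],[-0.3,0.41,-0.04,0,0,0,0.17]] MAX 0.41
[[-0.3,0.4,-0.05,0,0,0,0.17],[-0.3,0.4,-0.05,0,0,0,0.17],[-0.3,0.38,-0.06,0,0,0,0.17],[-0.3,0.36,-0.06,0,0,0,0.15],[-0.3,0.32,-0.06,0,0,0,0.14],[-0.3,0.29,-0.05,0,0,0,0.12],[-0.3,0.24,-0.05,0,0,0,0.11],[-0.3,0.19,-0.05,0,0,0,0.08]] MAX 0.4
```

Emit:
move_arm:
  targets:
    - [-0.3, 0, 0, -0.23, 0, 0, 0]
    - [-0.3, 0, 0, -0.32, 0, 0, 0]
    - [-0.3, 0, 0, -0.38, 0, 0, 0]
    - [-0.3, 0, 0, -0.41, 0, 0, 0]
    - [-0.3, 0, 0, -0.42, 0, 0, 0]
    - [-0.3, 0, 0, -0.38, 0, 0, 0]
    - [-0.3, 0, 0, -0.32, 0, 0, 0]
    - [-0.3, 0, 0, -0.23, 0, 0, 0]

```text
t: 38.7
eef_pos: [0.672, 0.1354, 0.1224]
tool_rot: [[-0.41, 0.912, 0.003], [0.912, 0.41, 0.0], [-0.001, 0.003, -1.0]]
ft_force: [-0.1, -0.6, -0.3]
width: 0.044
gripper_force: 20.0
```

Emit:
move_arm:
  targets:
    - [-0.3, 0.19, 0, 0, 0, 0, 0.08]
    - [-0.3, 0.25, 0, 0, 0, 0, 0.11]
    - [-0.3, 0.29, -0.01, 0, 0, 0, 0.12]
    - [-0.3, 0.33, -0.01, 0, 0, 0, 0.14]
    - [-0.3, 0.36, -0.02, 0, 0, 0, 0.15]
    - [-0.3, 0.39, -0.03, 0, 0, 0, 0.17]
    - [-0.3, 0.39, -0.03, 0, 0, 0, 0.17]
    - [-0.3, 0.41, -0.04, 0, 0, 0, 0.17]

```text
t: 39.37
eef_pos: [0.6261, 0.2314, 0.1183]
tool_rot: [[-0.306, 0.952, -0.002], [0.952, 0.306, -0.0], [0.0, -0.002, -1.0]]
ft_force: [0.3, -0.4, -1.3]
width: 0.0441
gripper_force: 20.0
```

Emit:
move_arm:
  targets:
    - [-0.3, 0.4, -0.05, 0, 0, 0, 0.17]
    - [-0.3, 0.4, -0.05, 0, 0, 0, 0.17]
    - [-0.3, 0.38, -0.06, 0, 0, 0, 0.17]
    - [-0.3, 0.36, -0.06, 0, 0, 0, 0.15]
    - [-0.3, 0.32, -0.06, 0, 0, 0, 0.14]
    - [-0.3, 0.29, -0.05, 0, 0, 0, 0.12]
    - [-0.3, 0.24, -0.05, 0, 0, 0, 0.11]
    - [-0.3, 0.19, -0.05, 0, 0, 0, 0.08]

```text
t: 40.03
eef_pos: [0.5824, 0.3268, 0.1183]
tool_rot: [[-0.2, 0.98, -0.002], [0.98, 0.2, -0.0], [-0.0, -0.002, -1.0]]
ft_force: [-0.3, 0.2, -0.2]
width: 0.0436
gripper_force: 20.0
```

Emit:
move_arm:
  targets:
    - [-0.3, 0, 0, 0.25, 0, 0, 0]
    - [-0.3, 0, 0, 0.4, 0, 0, 0]
    - [-0.3, 0, 0, 0.45, 0, 0, 0]
    - [-0.3, 0, 0, 0.35, 0, 0, 0]
    - [-0.3, 0, 0, 0.2, 0, 0, 0]
    - [-0.3, 0, 0, 0.1, 0, 0, 0]
    - [-0.3, 0, 0, 0, 0, 0, 0]
    - [-0.3, 0, 0, 0, 0, 0, 0]

```text
t: 40.7
eef_pos: [0.5844, 0.3257, 0.0497]
tool_rot: [[-0.199, 0.98, 0.0], [0.98, 0.199, 0.0], [0.0, 0.001, -1.0]]
ft_force: [0.3, 0.4, -0.4]
width: 0.0438
gripper_force: 20.0
```

```bash
python3 - <<'E'
from h import *
s=manip.observe();w=read_camera("wrist");cv2.imwrite("pics/w7.png",w[:,:,::-1])
plan((.5845,.3257,.018),.201,1)
E
```

```text
q6 0.18 pos [0.5849 0.3259 0.0504] yaw 0.201 width 0.0437 t 40.75
turn about tool z (units) -0.0 -> per row -0.002 | shift now-axes units [-0.004 -0.012  0.809]
shift in turned axes [-0.004 -0.01   0.81 ]
```

View pics/w7.png

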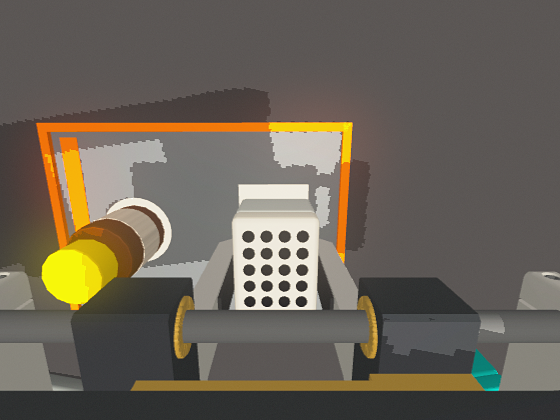

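Rack is lined up over the rectangle and yellow stands on its disc. Lower, release, retreat.

Emit:
move_arm:
  targets:
    - [-0.3, 0, -0.01, 0.12, 0, 0, 0]
    - [-0.3, 0, 0, 0.18, 0, 0, 0]
    - [-0.3, 0, 0, 0.18, 0, 0, 0]
    - [-0.3, 0, 0, 0.14, 0, 0, 0]
    - [-0.3, 0, 0, 0.1, 0, 0, 0]
    - [-0.3, 0, 0, 0.06, 0, 0, 0]
    - [-0.3, 0, 0, 0.03, 0, 0, 0]
    - [-0.3, 0, 0, 0, 0, 0, 0]

```text
t: 41.42
eef_pos: [0.5835, 0.3256, 0.0174]
tool_rot: [[-0.2, 0.98, -0.0], [0.98, 0.2, -0.0], [-0.0, -0.0, -1.0]]
ft_force: [-0.9, -0.9, 1.5]
width: 0.0438
gripper_force: 20.0
```

Emit:
move_arm:
  targets:
    - [-0.3, 0, 0, 0, 0, 0, 0]
    - [-0.3, 0, 0, 0, 0, 0, 0]
    - [0.6, 0, 0, 0, 0, 0, 0]
    - [0.6, 0, 0, 0, 0, 0, 0]
    - [0.6, 0, 0, 0, 0, 0, 0]
    - [0.6, 0, 0, 0, 0, 0, 0]
    - [0.6, 0, 0, 0, 0, 0, 0]
    - [0.6, 0, 0, -0.2, 0, 0, 0]

```text
t: 42.08
eef_pos: [0.5821, 0.325, 0.0232]
tool_rot: [[-0.2, 0.98, -0.004], [0.98, 0.2, -0.001], [-0.001, -0.004, -1.0]]
ft_force: [-0.6, -0.9, 0.1]
width: 0.0749
gripper_force: 0.0
```

Emit:
move_arm:
  targets:
    - [0.6, 0, 0, -0.4, 0, 0, 0]
    - [0.6, 0, 0, -0.6, 0, 0, 0]
    - [0.6, 0, 0, -0.7, 0, 0, 0]
    - [0.6, 0, 0, -0.7, 0, 0, 0]
    - [0.6, 0, 0, -0.6, 0, 0, 0]
    - [0.6, 0, 0, -0.5, 0, 0, 0]
    - [0.6, 0, 0, -0.3, 0, 0, 0]
    - [0.6, 0, 0, -0.1, 0, 0, 0]

```text
t: 42.75
eef_pos: [0.5852, 0.3263, 0.1848]
tool_rot: [[-0.2, 0.98, 0.005], [0.98, 0.2, 0.002], [0.001, 0.006, -1.0]]
ft_force: [0.1, -0.7, 0.4]
width: 0.0753
gripper_force: 0.0
```

Emit:
move_arm:
  targets:
    - [0.6, -0.3, -0.1, 0, 0, 0, 0]
    - [0.6, -0.5, -0.2, 0, 0, 0, 0]
    - [0.6, -0.7, -0.3, 0, 0, 0, 0]
    - [0.6, -0.8, -0.3, 0, 0, 0, 0]
    - [0.6, -0.8, -0.3, 0, 0, 0, 0]
    - [0.6, -0.8, -0.3, 0, 0, 0, 0]
    - [0.6, -0.7, -0.2, 0, 0, 0, 0]
    - [0.6, -0.4, -0.1, 0, 0, 0, 0]

```text
t: 43.42
eef_pos: [0.5504, 0.1115, 0.1786]
tool_rot: [[-0.197, 0.98, -0.005], [0.98, 0.197, -0.002], [-0.001, -0.005, -1.0]]
ft_force: [-0.1, -0.2, -0.2]
width: 0.075
gripper_force: 0.0
```

```bash
python3 - <<'E'
from c import *
im=top();cv2.imwrite("pics/t3.png",cv2.resize(im[90:350,60:520,::-1],(800,452),interpolation=2))
E
```

```text
top red (array([ 0.4493, -0.0017]), np.float64(-1.165), (64.6, 45.5)) if in tray [ 0.4499 -0.0016]
top red (array([ 0.5115, -0.3395]), np.float64(1.532), (38.7, 32.9)) if in tray [ 0.5118 -0.3373]
top green (array([ 0.5025, -0.2685]), np.float64(-0.804), (33.2, 32.3)) if in tray [ 0.5028 -0.2668]
```

View pics/t3.png

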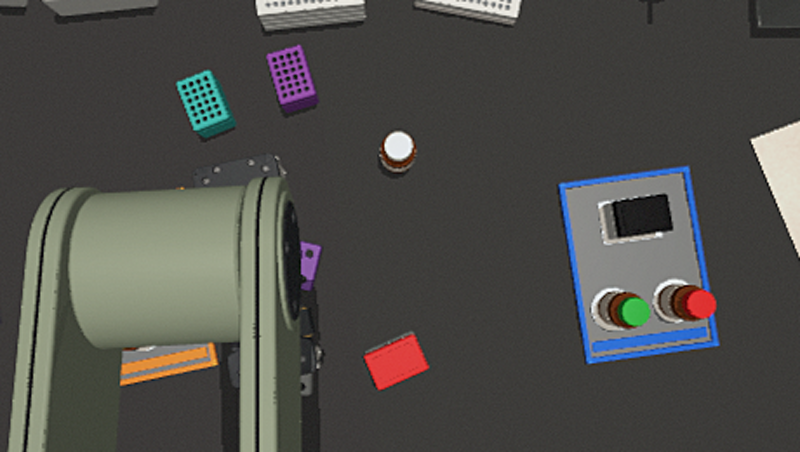

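Emit:
move_arm:
  targets:
    - [0.6, -0.3, 0, -0.1, 0, 0, 0]
    - [0.6, -0.6, 0, -0.1, 0, 0, 0]
    - [0.6, -0.8, 0, 0, 0, 0, 0]
    - [0.6, -0.8, 0, 0, 0, 0, 0]
    - [0.6, -0.8, 0, 0, 0, 0, 0]
    - [0.6, -0.8, 0, 0, 0, 0, 0]
    - [0.6, -0.6, 0, 0, 0, 0, 0]
    - [0.6, -0.3, 0, 0, 0, 0, 0]

```text
t: 44.13
eef_pos: [0.5928, -0.0835, 0.188]
tool_rot: [[-0.198, 0.98, -0.002], [0.98, 0.198, -0.0], [-0.0, -0.002, -1.0]]
ft_force: [-0.9, 0.5, -0.2]
width: 0.0753
gripper_force: 0.0
```

```bash
python3 - <<'E'
from c import *
im=top();M,T=cam("top")
a=cv2.resize(im[180:320,85:190,::-1],(420,560),interpolation=2);b=cv2.resize(im[170:310,375:480,::-1],(420,560),interpolation=2)
b=cv2.resize(cv2.imread("pics/t1.png"),(10,10)) if 0 else b
b2=cv2.imread("pics/t3.png")
cv2.imwrite("pics/t4.png",np.hstack([a,b])[:,:800])
hsv=cv2.cvtColor(im,cv2.COLOR_RGB2HSV).astype(int);H,S,V=hsv[...,0],hsv[...,1],hsv[...,2]
# expected outlines vs lid: black lid rect at z=.054 
m=(V<35);c=project([[.6108,-.291,.054]],M,T)[0]
for x in blob(m,c,150)[:1]: print("black",rect(x,M,T,.054))
c=project([[.5845,.3257,.054]],M,T)[0]
for th in(150,200,230):
  for x in blob((S<50)&(V>th),c,150)[:1]: print("rack",rect(cv2.morphologyEx(x.astype(np.uint8),3,np.ones((5,5)))>0,M,T,.054))
E
```

```text
top red (array([0.4463, 0.0052]), np.float64(-1.167), (49.6, 45.3)) if in tray [0.4469 0.0052]
top red (array([ 0.5104, -0.3471]), np.float64(-0.043), (31.2, 23.2)) if in tray [ 0.5106 -0.345 ]
top yellow (array([0.4816, 0.303 ]), np.float64(1.564), (37.0, 32.6)) if in tray [0.4821 0.3012]
black (array([ 0.457 , -0.3162]), np.float64(-0.208), (506.2, 11.6))
rack (array([0.5855, 0.3246]), np.float64(-1.367), (69.7, 46.8))
rack (array([0.5846, 0.3261]), np.float64(-1.378), (64.9, 45.0))
rack (array([0.585 , 0.3256]), np.float64(-1.367), (61.8, 44.0))
```

View pics/t4.png

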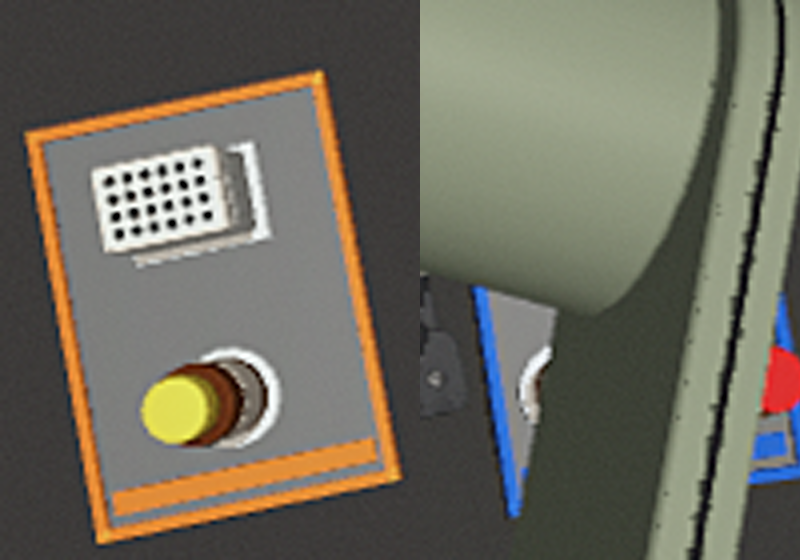

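```bash
python3 - <<'E'
from h import *
im=cv2.imread("pics/t3.png");M,T=cam("top");k=800/460
g=im.max(2)
m=np.zeros(g.shape,bool);m[185:250,600:680]=(g<50)[185:250,600:680]
b=blob(m)[0];P=np.argwhere(b)[:,::-1]
q=(cv2.convexHull(P.astype(np.float32))[:,0]+.5)/k-.5+[60,90]
w=ray(q,M,T,.054)[:,:2].astype(np.float32)*1000
print(cv2.minAreaRect(w),b.sum())
E
```

```text
((612.2684936523438, -288.84637451171875), (42.33622360229492, 65.38471984863281), 7.678016185760498) 1983
```

```bash
python3 -c "
from rig import order;print(order.close_job())"
```

```text
the job is handed in; nothing more can be done
None
```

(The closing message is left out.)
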